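# Sparkling bottles from the oak rack into the neck-freezing bath, first in first out

### The job

The four riddled bottles are ready for neck freezing: move them one at a time from the oak rack into the holes of the steel bath, keeping the row's order so that they freeze and come out in turn. Start with the bottle at the rack's brass-plate end, which goes in the hole next to the bath's grey control head, and work along so that each next bottle takes the next hole. Keep them neck-down all the way so the sediment stays on the cap, lower them without dropping until the cap stands on the bottom, and leave the tumbler, the notebook and the tin where they are.

Things in the scene. Friction and masses are not known exactly. Their poses are not given: they have to be found in the camera images.
- rack: Fixed oak rack, 98 (x) x 306 mm (y, the row), cheeks 109 high. Origin: centre of underside, z up. Four 44 mm holes in the guide board (top z = 100) at x = 0, y = +105, +35, -35, -105 mm: first to fourth, from the +y cheek, which is capped with a brass plate. Each holds a bottle neck-down, cap on the foot board at z = 12, base at z = 204; 15 mm between neighbours.
- bath: Fixed empty steel bath, 104 (x) x 280 mm (y, the row), grey control head with black dial on its -y end, 99 high. Origin: centre of underside, z up. Four 44 mm black-rimmed holes in the plate (top z = 102) at x = 0, y = -105, -35, +35, +105 mm: first to fourth, from the head. Floor inside at z = 12: a bottle stands there on its cap, held upright by its shoulder in the hole.
- bottle_white: Small dark green bottle, neck-down, white paint mark on its upturned base; 192 mm long, 0.4 kg. Origin: centre of the cap's end face, the lowest point; z runs from cap to base (up). Crown cap 30 mm wide, neck 26 to 28 mm up to 62 mm from the origin, then the shoulder; straight body of 55 mm diameter from 128 to 186 mm (grip there). Round: its yaw means nothing.
- bottle_yellow: Small dark green bottle, neck-down, yellow paint mark on its upturned base; 192 mm long, 0.4 kg. Origin: centre of the cap's end face, the lowest point; z runs from cap to base (up). Crown cap 30 mm wide, neck 26 to 28 mm up to 62 mm from the origin, then the shoulder; straight body of 55 mm diameter from 128 to 186 mm (grip there). Round: its yaw means nothing.
- bottle_red: Small dark green bottle, neck-down, red paint mark on its upturned base; 192 mm long, 0.4 kg. Origin: centre of the cap's end face, the lowest point; z runs from cap to base (up). Crown cap 30 mm wide, neck 26 to 28 mm up to 62 mm from the origin, then the shoulder; straight body of 55 mm diameter from 128 to 186 mm (grip there). Round: its yaw means nothing.
- bottle_blue: Small dark green bottle, neck-down, blue paint mark on its upturned base; 192 mm long, 0.4 kg. Origin: centre of the cap's end face, the lowest point; z runs from cap to base (up). Crown cap 30 mm wide, neck 26 to 28 mm up to 62 mm from the origin, then the shoulder; straight body of 55 mm diameter from 128 to 186 mm (grip there). Round: its yaw means nothing.
- tumbler: Clear straight drinking glass, 80 mm in diameter, 90 mm high, standing behind the work; origin at the centre of its underside. To be left alone.
- notebook: Dark brown closed notebook, 135 x 90 x 13 mm, lying behind the work; origin at the centre of its underside. To be left alone.
- tin: Round blue tin, 66 mm in diameter, 28 mm high, standing behind the work; origin at the centre of its underside. To be left alone.

How it is judged (in metres and radians):
On the way, in this order (a step that is already met when the one before it is completed fails the run):
1. bottle 1 stands in the bath's hole 1 (next to the control head), let go; the rack's other three still stand (((x of bottle_white in the frame of bath between -0.012 and 0.012 m and y of bottle_white in the frame of bath between -0.117 and -0.093 m and z of bottle_white in the frame of bath below 0.018 m and angle between bottle_white's own z axis and vertical below 0.15 rad) or (x of bottle_yellow in the frame of bath between -0.012 and 0.012 m and y of bottle_yellow in the frame of bath between -0.117 and -0.093 m and z of bottle_yellow in the frame of bath below 0.018 m and angle between bottle_yellow's own z axis and vertical below 0.15 rad) or (x of bottle_red in the frame of bath between -0.012 and 0.012 m and y of bottle_red in the frame of bath between -0.117 and -0.093 m and z of bottle_red in the frame of bath below 0.018 m and angle between bottle_red's own z axis and vertical below 0.15 rad) or (x of bottle_blue in the frame of bath between -0.012 and 0.012 m and y of bottle_blue in the frame of bath between -0.117 and -0.093 m and z of bottle_blue in the frame of bath below 0.018 m and angle between bottle_blue's own z axis and vertical below 0.15 rad)) and ((y of bottle_white in the frame of rack between 0.023 and 0.047 m and z of bottle_white in the frame of rack between 0.006 and 0.018 m) or (y of bottle_yellow in the frame of rack between 0.023 and 0.047 m and z of bottle_yellow in the frame of rack between 0.006 and 0.018 m) or (y of bottle_red in the frame of rack between 0.023 and 0.047 m and z of bottle_red in the frame of rack between 0.006 and 0.018 m) or (y of bottle_blue in the frame of rack between 0.023 and 0.047 m and z of bottle_blue in the frame of rack between 0.006 and 0.018 m)) and ((y of bottle_white in the frame of rack between -0.047 and -0.023 m and z of bottle_white in the frame of rack between 0.006 and 0.018 m) or (y of bottle_yellow in the frame of rack between -0.047 and -0.023 m and z of bottle_yellow in the frame of rack between 0.006 and 0.018 m) or (y of bottle_red in the frame of rack between -0.047 and -0.023 m and z of bottle_red in the frame of rack between 0.006 and 0.018 m) or (y of bottle_blue in the frame of rack between -0.047 and -0.023 m and z of bottle_blue in the frame of rack between 0.006 and 0.018 m)) and ((y of bottle_white in the frame of rack between -0.117 and -0.093 m and z of bottle_white in the frame of rack between 0.006 and 0.018 m) or (y of bottle_yellow in the frame of rack between -0.117 and -0.093 m and z of bottle_yellow in the frame of rack between 0.006 and 0.018 m) or (y of bottle_red in the frame of rack between -0.117 and -0.093 m and z of bottle_red in the frame of rack between 0.006 and 0.018 m) or (y of bottle_blue in the frame of rack between -0.117 and -0.093 m and z of bottle_blue in the frame of rack between 0.006 and 0.018 m)) and contact force between the fingers and bottle_white below 0.2 N and contact force between the fingers and bottle_yellow below 0.2 N and contact force between the fingers and bottle_red below 0.2 N and contact force between the fingers and bottle_blue below 0.2 N), for 0.2 s.
2. bottle 2 stands in hole 2 too, let go; the rack's last two still stand (((x of bottle_white in the frame of bath between -0.012 and 0.012 m and y of bottle_white in the frame of bath between -0.117 and -0.093 m and z of bottle_white in the frame of bath below 0.018 m and angle between bottle_white's own z axis and vertical below 0.15 rad) or (x of bottle_yellow in the frame of bath between -0.012 and 0.012 m and y of bottle_yellow in the frame of bath between -0.117 and -0.093 m and z of bottle_yellow in the frame of bath below 0.018 m and angle between bottle_yellow's own z axis and vertical below 0.15 rad) or (x of bottle_red in the frame of bath between -0.012 and 0.012 m and y of bottle_red in the frame of bath between -0.117 and -0.093 m and z of bottle_red in the frame of bath below 0.018 m and angle between bottle_red's own z axis and vertical below 0.15 rad) or (x of bottle_blue in the frame of bath between -0.012 and 0.012 m and y of bottle_blue in the frame of bath between -0.117 and -0.093 m and z of bottle_blue in the frame of bath below 0.018 m and angle between bottle_blue's own z axis and vertical below 0.15 rad)) and ((x of bottle_white in the frame of bath between -0.012 and 0.012 m and y of bottle_white in the frame of bath between -0.047 and -0.023 m and z of bottle_white in the frame of bath below 0.018 m and angle between bottle_white's own z axis and vertical below 0.15 rad) or (x of bottle_yellow in the frame of bath between -0.012 and 0.012 m and y of bottle_yellow in the frame of bath between -0.047 and -0.023 m and z of bottle_yellow in the frame of bath below 0.018 m and angle between bottle_yellow's own z axis and vertical below 0.15 rad) or (x of bottle_red in the frame of bath between -0.012 and 0.012 m and y of bottle_red in the frame of bath between -0.047 and -0.023 m and z of bottle_red in the frame of bath below 0.018 m and angle between bottle_red's own z axis and vertical below 0.15 rad) or (x of bottle_blue in the frame of bath between -0.012 and 0.012 m and y of bottle_blue in the frame of bath between -0.047 and -0.023 m and z of bottle_blue in the frame of bath below 0.018 m and angle between bottle_blue's own z axis and vertical below 0.15 rad)) and ((y of bottle_white in the frame of rack between -0.047 and -0.023 m and z of bottle_white in the frame of rack between 0.006 and 0.018 m) or (y of bottle_yellow in the frame of rack between -0.047 and -0.023 m and z of bottle_yellow in the frame of rack between 0.006 and 0.018 m) or (y of bottle_red in the frame of rack between -0.047 and -0.023 m and z of bottle_red in the frame of rack between 0.006 and 0.018 m) or (y of bottle_blue in the frame of rack between -0.047 and -0.023 m and z of bottle_blue in the frame of rack between 0.006 and 0.018 m)) and ((y of bottle_white in the frame of rack between -0.117 and -0.093 m and z of bottle_white in the frame of rack between 0.006 and 0.018 m) or (y of bottle_yellow in the frame of rack between -0.117 and -0.093 m and z of bottle_yellow in the frame of rack between 0.006 and 0.018 m) or (y of bottle_red in the frame of rack between -0.117 and -0.093 m and z of bottle_red in the frame of rack between 0.006 and 0.018 m) or (y of bottle_blue in the frame of rack between -0.117 and -0.093 m and z of bottle_blue in the frame of rack between 0.006 and 0.018 m)) and contact force between the fingers and bottle_white below 0.2 N and contact force between the fingers and bottle_yellow below 0.2 N and contact force between the fingers and bottle_red below 0.2 N and contact force between the fingers and bottle_blue below 0.2 N), for 0.2 s.
3. bottle 3 stands in hole 3 too, let go; the rack's last still stands (((x of bottle_white in the frame of bath between -0.012 and 0.012 m and y of bottle_white in the frame of bath between -0.117 and -0.093 m and z of bottle_white in the frame of bath below 0.018 m and angle between bottle_white's own z axis and vertical below 0.15 rad) or (x of bottle_yellow in the frame of bath between -0.012 and 0.012 m and y of bottle_yellow in the frame of bath between -0.117 and -0.093 m and z of bottle_yellow in the frame of bath below 0.018 m and angle between bottle_yellow's own z axis and vertical below 0.15 rad) or (x of bottle_red in the frame of bath between -0.012 and 0.012 m and y of bottle_red in the frame of bath between -0.117 and -0.093 m and z of bottle_red in the frame of bath below 0.018 m and angle between bottle_red's own z axis and vertical below 0.15 rad) or (x of bottle_blue in the frame of bath between -0.012 and 0.012 m and y of bottle_blue in the frame of bath between -0.117 and -0.093 m and z of bottle_blue in the frame of bath below 0.018 m and angle between bottle_blue's own z axis and vertical below 0.15 rad)) and ((x of bottle_white in the frame of bath between -0.012 and 0.012 m and y of bottle_white in the frame of bath between -0.047 and -0.023 m and z of bottle_white in the frame of bath below 0.018 m and angle between bottle_white's own z axis and vertical below 0.15 rad) or (x of bottle_yellow in the frame of bath between -0.012 and 0.012 m and y of bottle_yellow in the frame of bath between -0.047 and -0.023 m and z of bottle_yellow in the frame of bath below 0.018 m and angle between bottle_yellow's own z axis and vertical below 0.15 rad) or (x of bottle_red in the frame of bath between -0.012 and 0.012 m and y of bottle_red in the frame of bath between -0.047 and -0.023 m and z of bottle_red in the frame of bath below 0.018 m and angle between bottle_red's own z axis and vertical below 0.15 rad) or (x of bottle_blue in the frame of bath between -0.012 and 0.012 m and y of bottle_blue in the frame of bath between -0.047 and -0.023 m and z of bottle_blue in the frame of bath below 0.018 m and angle between bottle_blue's own z axis and vertical below 0.15 rad)) and ((x of bottle_white in the frame of bath between -0.012 and 0.012 m and y of bottle_white in the frame of bath between 0.023 and 0.047 m and z of bottle_white in the frame of bath below 0.018 m and angle between bottle_white's own z axis and vertical below 0.15 rad) or (x of bottle_yellow in the frame of bath between -0.012 and 0.012 m and y of bottle_yellow in the frame of bath between 0.023 and 0.047 m and z of bottle_yellow in the frame of bath below 0.018 m and angle between bottle_yellow's own z axis and vertical below 0.15 rad) or (x of bottle_red in the frame of bath between -0.012 and 0.012 m and y of bottle_red in the frame of bath between 0.023 and 0.047 m and z of bottle_red in the frame of bath below 0.018 m and angle between bottle_red's own z axis and vertical below 0.15 rad) or (x of bottle_blue in the frame of bath between -0.012 and 0.012 m and y of bottle_blue in the frame of bath between 0.023 and 0.047 m and z of bottle_blue in the frame of bath below 0.018 m and angle between bottle_blue's own z axis and vertical below 0.15 rad)) and ((y of bottle_white in the frame of rack between -0.117 and -0.093 m and z of bottle_white in the frame of rack between 0.006 and 0.018 m) or (y of bottle_yellow in the frame of rack between -0.117 and -0.093 m and z of bottle_yellow in the frame of rack between 0.006 and 0.018 m) or (y of bottle_red in the frame of rack between -0.117 and -0.093 m and z of bottle_red in the frame of rack between 0.006 and 0.018 m) or (y of bottle_blue in the frame of rack between -0.117 and -0.093 m and z of bottle_blue in the frame of rack between 0.006 and 0.018 m)) and contact force between the fingers and bottle_white below 0.2 N and contact force between the fingers and bottle_yellow below 0.2 N and contact force between the fingers and bottle_red below 0.2 N and contact force between the fingers and bottle_blue below 0.2 N), for 0.2 s.
4. bottle 4 stands in hole 4 too, let go (((x of bottle_white in the frame of bath between -0.012 and 0.012 m and y of bottle_white in the frame of bath between -0.117 and -0.093 m and z of bottle_white in the frame of bath below 0.018 m and angle between bottle_white's own z axis and vertical below 0.15 rad) or (x of bottle_yellow in the frame of bath between -0.012 and 0.012 m and y of bottle_yellow in the frame of bath between -0.117 and -0.093 m and z of bottle_yellow in the frame of bath below 0.018 m and angle between bottle_yellow's own z axis and vertical below 0.15 rad) or (x of bottle_red in the frame of bath between -0.012 and 0.012 m and y of bottle_red in the frame of bath between -0.117 and -0.093 m and z of bottle_red in the frame of bath below 0.018 m and angle between bottle_red's own z axis and vertical below 0.15 rad) or (x of bottle_blue in the frame of bath between -0.012 and 0.012 m and y of bottle_blue in the frame of bath between -0.117 and -0.093 m and z of bottle_blue in the frame of bath below 0.018 m and angle between bottle_blue's own z axis and vertical below 0.15 rad)) and ((x of bottle_white in the frame of bath between -0.012 and 0.012 m and y of bottle_white in the frame of bath between -0.047 and -0.023 m and z of bottle_white in the frame of bath below 0.018 m and angle between bottle_white's own z axis and vertical below 0.15 rad) or (x of bottle_yellow in the frame of bath between -0.012 and 0.012 m and y of bottle_yellow in the frame of bath between -0.047 and -0.023 m and z of bottle_yellow in the frame of bath below 0.018 m and angle between bottle_yellow's own z axis and vertical below 0.15 rad) or (x of bottle_red in the frame of bath between -0.012 and 0.012 m and y of bottle_red in the frame of bath between -0.047 and -0.023 m and z of bottle_red in the frame of bath below 0.018 m and angle between bottle_red's own z axis and vertical below 0.15 rad) or (x of bottle_blue in the frame of bath between -0.012 and 0.012 m and y of bottle_blue in the frame of bath between -0.047 and -0.023 m and z of bottle_blue in the frame of bath below 0.018 m and angle between bottle_blue's own z axis and vertical below 0.15 rad)) and ((x of bottle_white in the frame of bath between -0.012 and 0.012 m and y of bottle_white in the frame of bath between 0.023 and 0.047 m and z of bottle_white in the frame of bath below 0.018 m and angle between bottle_white's own z axis and vertical below 0.15 rad) or (x of bottle_yellow in the frame of bath between -0.012 and 0.012 m and y of bottle_yellow in the frame of bath between 0.023 and 0.047 m and z of bottle_yellow in the frame of bath below 0.018 m and angle between bottle_yellow's own z axis and vertical below 0.15 rad) or (x of bottle_red in the frame of bath between -0.012 and 0.012 m and y of bottle_red in the frame of bath between 0.023 and 0.047 m and z of bottle_red in the frame of bath below 0.018 m and angle between bottle_red's own z axis and vertical below 0.15 rad) or (x of bottle_blue in the frame of bath between -0.012 and 0.012 m and y of bottle_blue in the frame of bath between 0.023 and 0.047 m and z of bottle_blue in the frame of bath below 0.018 m and angle between bottle_blue's own z axis and vertical below 0.15 rad)) and ((x of bottle_white in the frame of bath between -0.012 and 0.012 m and y of bottle_white in the frame of bath between 0.093 and 0.117 m and z of bottle_white in the frame of bath below 0.018 m and angle between bottle_white's own z axis and vertical below 0.15 rad) or (x of bottle_yellow in the frame of bath between -0.012 and 0.012 m and y of bottle_yellow in the frame of bath between 0.093 and 0.117 m and z of bottle_yellow in the frame of bath below 0.018 m and angle between bottle_yellow's own z axis and vertical below 0.15 rad) or (x of bottle_red in the frame of bath between -0.012 and 0.012 m and y of bottle_red in the frame of bath between 0.093 and 0.117 m and z of bottle_red in the frame of bath below 0.018 m and angle between bottle_red's own z axis and vertical below 0.15 rad) or (x of bottle_blue in the frame of bath between -0.012 and 0.012 m and y of bottle_blue in the frame of bath between 0.093 and 0.117 m and z of bottle_blue in the frame of bath below 0.018 m and angle between bottle_blue's own z axis and vertical below 0.15 rad)) and contact force between the fingers and bottle_white below 0.2 N and contact force between the fingers and bottle_yellow below 0.2 N and contact force between the fingers and bottle_red below 0.2 N and contact force between the fingers and bottle_blue below 0.2 N), for 0.2 s.
At the end, for the whole second after the job is handed in: Each of the bath's four holes holds one bottle neck-down: cap centre within 12 mm of the hole's centre across and along, cap on the bath's floor (origin less than 18 mm above the bath's underside), leaning less than 0.15 rad, at rest and released, put in one by one in the row's order (all of step 4 and linear speed of each of bottle_white, bottle_yellow, bottle_red, bottle_blue below 0.02 m/s and angular speed of each of bottle_white, bottle_yellow, bottle_red, bottle_blue below 0.2 rad/s); the robot touches nothing.
It fails at once if a bottle leans more than 0.5 rad (angle between any of bottle_white, bottle_yellow, bottle_red, bottle_blue's own z axis and vertical above 0.5 rad).
It fails at once if a bottle is dropped (faster than 0.7 m/s) into a hole of the bath ((linear speed of bottle_white above 0.7 m/s and z of bottle_white in the frame of bath below 0.09 m and ((x of bottle_white in the frame of bath between -0.012 and 0.012 m and y of bottle_white in the frame of bath between -0.117 and -0.093 m) or (x of bottle_white in the frame of bath between -0.012 and 0.012 m and y of bottle_white in the frame of bath between -0.047 and -0.023 m) or (x of bottle_white in the frame of bath between -0.012 and 0.012 m and y of bottle_white in the frame of bath between 0.023 and 0.047 m) or (x of bottle_white in the frame of bath between -0.012 and 0.012 m and y of bottle_white in the frame of bath between 0.093 and 0.117 m))) or (linear speed of bottle_yellow above 0.7 m/s and z of bottle_yellow in the frame of bath below 0.09 m and ((x of bottle_yellow in the frame of bath between -0.012 and 0.012 m and y of bottle_yellow in the frame of bath between -0.117 and -0.093 m) or (x of bottle_yellow in the frame of bath between -0.012 and 0.012 m and y of bottle_yellow in the frame of bath between -0.047 and -0.023 m) or (x of bottle_yellow in the frame of bath between -0.012 and 0.012 m and y of bottle_yellow in the frame of bath between 0.023 and 0.047 m) or (x of bottle_yellow in the frame of bath between -0.012 and 0.012 m and y of bottle_yellow in the frame of bath between 0.093 and 0.117 m))) or (linear speed of bottle_red above 0.7 m/s and z of bottle_red in the frame of bath below 0.09 m and ((x of bottle_red in the frame of bath between -0.012 and 0.012 m and y of bottle_red in the frame of bath between -0.117 and -0.093 m) or (x of bottle_red in the frame of bath between -0.012 and 0.012 m and y of bottle_red in the frame of bath between -0.047 and -0.023 m) or (x of bottle_red in the frame of bath between -0.012 and 0.012 m and y of bottle_red in the frame of bath between 0.023 and 0.047 m) or (x of bottle_red in the frame of bath between -0.012 and 0.012 m and y of bottle_red in the frame of bath between 0.093 and 0.117 m))) or (linear speed of bottle_blue above 0.7 m/s and z of bottle_blue in the frame of bath below 0.09 m and ((x of bottle_blue in the frame of bath between -0.012 and 0.012 m and y of bottle_blue in the frame of bath between -0.117 and -0.093 m) or (x of bottle_blue in the frame of bath between -0.012 and 0.012 m and y of bottle_blue in the frame of bath between -0.047 and -0.023 m) or (x of bottle_blue in the frame of bath between -0.012 and 0.012 m and y of bottle_blue in the frame of bath between 0.023 and 0.047 m) or (x of bottle_blue in the frame of bath between -0.012 and 0.012 m and y of bottle_blue in the frame of bath between 0.093 and 0.117 m)))).
It fails at once if the tumbler is disturbed (moved by more than 20 mm) (distance of tumbler from where it was at the start of the episode above 0.02 m).
It fails at once if the notebook is disturbed (moved by more than 20 mm) (distance of notebook from where it was at the start of the episode above 0.02 m).
It fails at once if the tin is disturbed (moved by more than 20 mm) (distance of tin from where it was at the start of the episode above 0.02 m).
It also fails if it takes over 128 s, if anything falls off the work surface, if the arm or the gripper's body presses on something with over 40 N, if the wrist force passes 120 N, or if a joint passes its speed limit or range.

### The arm

A 6-joint arm with a two-finger parallel gripper is mounted at the origin on a cart in front of the work surface, level with it; the furniture and walls round the work are solid. World frame = base frame: x ahead of the robot, y to its left, z up, the work surface at z = 0. Lengths are in m, angles in degrees, forces in N, time in s.
With the tool pointing down it reaches from about 0.3 to 0.75 m from the base axis. Payload 8.5 kg.
Tool frame: the origin (TCP) lies at the very end of the fingers, on their centre line; the grasp point (between the pads) lies 19 mm behind it (env.hold_point_z is the distance from the TCP to the grasp point, in m); z points along the fingers, y is the line along which they close (so a half turn about z gives the same grasp; the last joint's range is limited). The gripper opens to 85 mm and grips with 20 to 120 N. Pads are 22 mm wide; open, the fingers measure 114 mm over their backs; the gripper's body (76 mm by 85 mm) begins 54 mm behind the grasp point. The pads swing forward as they close: fully open they stand 13 mm farther back than shut.
Start: joints at [50.976, 21.807, 74.336, -0, 83.858, -12.336], TCP at [0.247, 0.491, 0.199] pointing down, gripper open.
Joint ranges: [-178.18, 178.18], [-50.72, 133.34], [12.68, 142.11], [-81.47, 261.47], [9.98, 163.14], [-165.26, 165.26]. Speed limits (degrees/s): [136.94, 136.94, 180, 180, 180, 180].

### API

Orientations are given as a 3x3 rotation matrix whose columns are the frame's x, y, z axes.
In Python, from rig import env, optics gives the robot as it stands.
- The arm moves only by the shell command python3 -m jog 'ROWS' [OPENING] [FORCE]. ROWS is JSON, a list of rows, each an object with "linear": the shift along the tool's x, y, z in units of 40 mm (1.0 is 40 mm), a list of three; "roll": the turn about the tool's z in units of 5 degrees (1.0 is 5 degrees). A call has 1 to 12 rows; each row shifts and turns the commanded pose from where the row before left it, along the tool's axes as they then stand; what a row does not reach is not made up. A row lasts 1/12 s, in which the tool goes at most 41.7 mm and 7.16 degrees, less where a joint would pass 70% of its speed; a pose out of reach is approached as far as the arm can. A call is refused whole if a number of a shift passes 1 or a number of a turn 1, either way. A call with a gripper value outside its range is refused whole. OPENING is the opening, from -1 (shut) to 1 (fully open), set as the call begins (- or left out, the last holds). The fingers move at their own pace and stop on an object; FORCE is the grip in N (left out, the last holds). Time passes only in rows, so rows that do not move let the fingers close. It gives the time, the measured TCP pose, the force, the opening and the grip force at its end, in the units of the state.
- env.observe(): the state, without advancing time (a new reading comes with each control period).
- optics.get_image(name): name is "scene" or "top"; returns the picture (420x560x3 uint8, red, green, blue); there is no depth.
- optics.calibration(name): a dict with "fov_y" (degrees; the focal length in pixels is half the picture's height over the tangent of half this angle, whatever the lens; pixels are square), "cx", "cy" (the principal point, pixels), "T" (4x4, takes a point from camera to world coordinates). Camera axes: x right, y down, z forward; pixel columns grow to the right and rows downward; lengths in m; the calibration is good to about 2 mm. A picture is of the moment at which its call begins. calibration takes no time and is no camera call.
- env.close_job(): hands the job in; it is judged then, once.
The state is a dict: "time_s": time; "q": joint angles; "qvel": joint speeds; "joint_efforts": joint torques, N m; "position": TCP position; "tool_rot": TCP orientation; "ft_force": force on the tool from outside, world axes, zero at the start; "wrist_torque": the same for the moment, N m; "grip_width": finger opening in m; "gripper_force": force on a finger pad.
Only numpy, scipy, OpenCV 4.12 (cv2) and the standard library are available. Lean on these libraries where they do the work, as an engineer would, in place of code of your own. Each camera call takes 0.05 s, during which the arm holds its last target. There are 200 camera calls.

## Working session

There is one attempt and no reset: what is moved stays moved. The work goes in short steps, Python scripts to look and compute and a shell command to move; the robot and the scene stay as the last step left them, time stands still between calls to the robot, and variables do not carry over. Pictures are saved under pics/ and viewed, at most 14 in all, crops included, and the job is handed in when it is done.

```bash
mkdir -p pics; ls; python3 - <<'E'
from rig import env, optics
import cv2
for n in("scene","top"):
    im=optics.get_image(n); cv2.imwrite(f"pics/{n}0.png",im[:,:,::-1]); c=optics.calibration(n); print(n,c)
s=env.observe(); print(s); print(env.hold_point_z)
E
```

```text
pics
scene {'fov_y': 46.591947105170746, 'cx': 276.3611737415523, 'cy': 215.17353067212116, 'T': array([[ 0.49318224, -0.58330672,  0.64538713, -0.13511876],
       [-0.86992238, -0.3328364 ,  0.36394365, -0.42978425],
       [ 0.00251755, -0.74092726, -0.67158057,  0.86420821],
       [ 0.        ,  0.        ,  0.        ,  1.        ]])}
top {'fov_y': 45.89303967322518, 'cx': 276.922735460596, 'cy': 204.4688465817502, 'T': array([[ 4.20403732e-03, -8.86605819e-01,  4.62506701e-01,
         5.88885666e-02],
       [-9.99952302e-01,  3.50281404e-04,  9.76071984e-03,
         1.57331829e-02],
       [-8.81591850e-03, -4.62525674e-01, -8.86562057e-01,
         1.22280177e+00],
       [ 0.00000000e+00,  0.00000000e+00,  0.00000000e+00,
         1.00000000e+00]])}
{'time_s': 0.1, 'q': array([ 5.09755066e+01,  2.18377789e+01,  7.43789395e+01,  4.50139997e-04,
        8.38580217e+01, -1.23350846e+01]), 'qvel': array([-0.07081666, -0.00992808, -0.1378371 ,  0.0225253 ,  0.07742639,
       -0.07824793]), 'joint_efforts': array([ 2.43991024e-03, -4.49215972e+01, -2.31658655e+01, -2.17966221e-04,
        3.62161452e-03,  2.82082944e-06]), 'position': array([0.24683592, 0.49116512, 0.19847612]), 'tool_rot': array([[-8.93453932e-01,  4.49154080e-01, -8.27425456e-04],
       [ 4.49154751e-01,  8.93453408e-01, -1.00848692e-03],
       [ 2.86300082e-04, -1.27267867e-03, -9.99999149e-01]]), 'ft_force': array([-0.0931405 , -0.47173625, -0.53492862]), 'wrist_torque': array([0.02027116, 0.02329463, 0.01228415]), 'gripper_force': 0.0, 'grip_width': 0.08545283399930767}
0.0187
```

View pics/scene0.png

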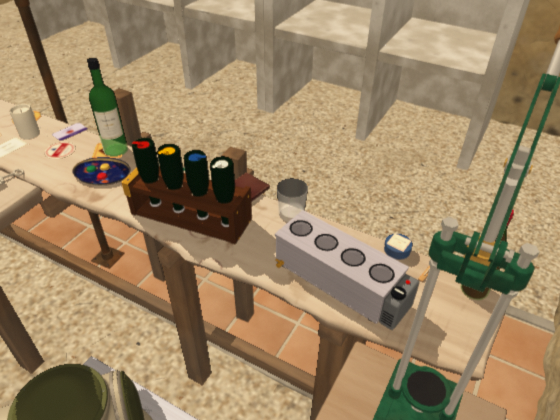

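View pics/top0.png

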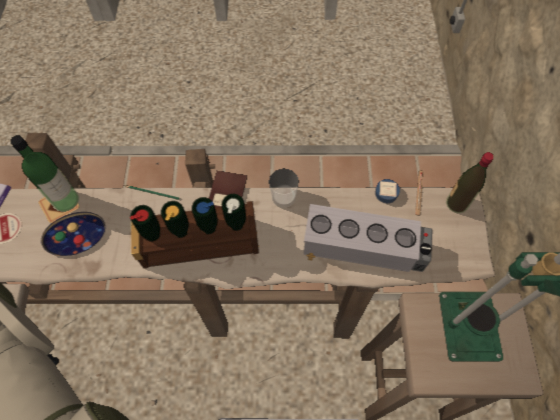

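The top view shows the oak rack with its brass end at (137,240); from there the bottles are red (143,218), yellow (173,213), blue (204,208) and white (233,205). The bath holes sit at (321,224) to (405,238), and the head is at the right, around (425,245). I'll zoom in next.

```bash
python3 - <<'E'
import cv2, numpy as np
a=cv2.imread("pics/top0.png");b=cv2.imread("pics/scene0.png")
r=lambda i,x,y,w,h:cv2.resize(i[y:y+h,x:x+w],(400,300),interpolation=cv2.INTER_CUBIC)
cv2.imwrite("pics/m1.png",np.vstack([np.hstack([r(a,125,180,140,105),r(a,300,190,140,105)]),np.hstack([r(b,125,130,140,105),r(b,270,205,150,112)])]))
E
```

```text
(no output)
```

View pics/m1.png

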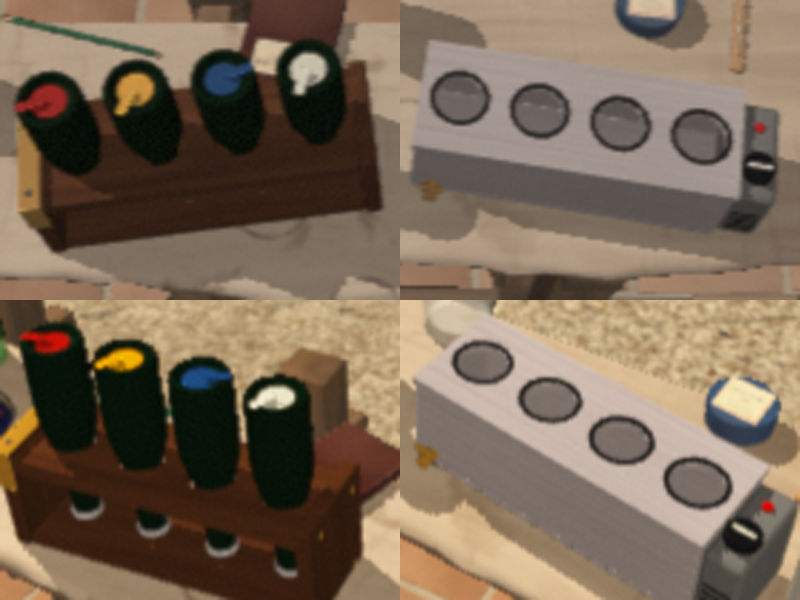

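The crops show that each base mark is a central disc with a tail pointing off one way, and that the four bath holes have clean black rims. I'll fit the rims, and open the masks to drop the tails, then triangulate both.

```bash
cat > h.py <<'E'
import cv2, numpy as np
from rig import env, optics
cal={n:optics.calibration(n) for n in("scene","top")}
def ray(n,p):
    c=cal[n]; f=210/np.tan(np.radians(c["fov_y"]/2)); T=c["T"]
    d=T[:3,:3]@np.array([(p[0]-c["cx"])/f,(p[1]-c["cy"])/f,1.]); return T[:3,3],d/np.linalg.norm(d)
def plane(n,p,z):
    o,d=ray(n,p); return o+d*(z-o[2])/d[2]
def tri(p,q):
    o1,d1=ray("scene",p);o2,d2=ray("top",q)
    s=np.linalg.lstsq(np.c_[d1,-d2],o2-o1,rcond=None)[0]
    a=o1+s[0]*d1;b=o2+s[1]*d2; return (a+b)/2,np.linalg.norm(a-b)
roi={"scene":((125,130,140,105),(270,205,150,112)),"top":((125,180,140,105),(300,190,140,105))}
K=6
def up(im,r):
    x,y,w,h=r; return cv2.resize(im[y:y+h,x:x+w],None,fx=K,fy=K,interpolation=cv2.INTER_CUBIC)
def full(p,r): return ((p[0]+.5)/K-.5+r[0],(p[1]+.5)/K-.5+r[1])
def marks(n,im):
    r=roi[n][0]; hsv=cv2.cvtColor(up(im,r),cv2.COLOR_RGB2HSV); H,S,V=cv2.split(hsv)
    ms={"red":((H<7)|(H>172))&(S>170)&(V>130),"yellow":(H>14)&(H<28)&(S>130)&(V>150),"blue":(H>100)&(H<125)&(S>110)&(V>70),"white":(S<50)&(V>160)}
    out={}
    for k,m in ms.items():
        m=cv2.morphologyEx(m.astype(np.uint8),cv2.MORPH_OPEN,cv2.getStructuringElement(cv2.MORPH_ELLIPSE,(25,21)))
        cs,_=cv2.findContours(m,0,2)
        l=[]
        for c in cs:
            (x,y),wh,a=cv2.minAreaRect(c); M=cv2.moments(c)
            l.append((round(M["m00"]/36,1),*np.round(full((M["m10"]/M["m00"],M["m01"]/M["m00"]),r),2)))
        out[k]=sorted(l)[::-1][:3]
    return out
def holes(n,im):
    r=roi[n][1]; u=up(im,r); g=u.max(2); m=(g<75).astype(np.uint8)
    cs,hi=cv2.findContours(m,cv2.RETR_CCOMP,cv2.CHAIN_APPROX_NONE); l=[]
    for c,h in zip(cs,hi[0]):
        if h[3]>=0 and cv2.contourArea(c)>150*36:  # inner boundary of a rim
            e=cv2.fitEllipse(c); l.append((*np.round(full(e[0],r),2),*np.round(np.array(e[1])/K,1)))
    return sorted(l)
E
python3 - <<'E'
from h import *
I={n:cv2.imread(f"pics/{n}0.png")[:,:,::-1].copy() for n in cal}
M={n:marks(n,I[n]) for n in I}; Hh={n:holes(n,I[n]) for n in I}
for n in I: print(n,M[n],Hh[n],sep="\n")
for k in M["top"]:
    for a in M["scene"][k][:1]:
        for b in M["top"][k][:1]: print(k,tri(a[1:],b[1:]))
for a,b in zip(Hh["scene"],Hh["top"]): print("hole",tri(a[:2],b[:2]), plane("scene",a[:2],.102),plane("top",b[:2],.102))
E
```

```text
scene
{'red': [(60.7, np.float64(142.77), np.float64(144.25))], 'yellow': [(94.9, np.float64(130.86), np.float64(175.91)), (69.5, np.float64(167.92), np.float64(150.32))], 'blue': [(76.3, np.float64(194.59), np.float64(156.85))], 'white': [(45.0, np.float64(221.61), np.float64(162.98))]}
[(np.float64(381.23), np.float64(272.86), np.float64(15.7), np.float64(22.4))]
top
{'red': [(57.0, np.float64(141.92), np.float64(213.41))], 'yellow': [(89.4, np.float64(134.23), np.float64(237.43)), (87.6, np.float64(171.68), np.float64(210.35)), (19.4, np.float64(134.39), np.float64(250.73))], 'blue': [(103.8, np.float64(202.44), np.float64(207.14))], 'white': [(79.5, np.float64(232.07), np.float64(203.19))]}
[(np.float64(348.58), np.float64(228.37), np.float64(15.7), np.float64(18.0))]
red (array([0.57070484, 0.3406319 , 0.19555039]), np.float64(0.0017446987576744115))
yellow (array([0.55086091, 0.38324764, 0.09721827]), np.float64(0.00680180716271015))
blue (array([0.58860476, 0.20027675, 0.19569586]), np.float64(0.001852284541627594))
white (array([0.59914979, 0.13129986, 0.19602349]), np.float64(0.0026103856652214498))
hole (array([ 0.71451476, -0.21983689, -0.12513894]), np.float64(0.09053945555614845)) [ 0.55049707 -0.29162216  0.102     ] [ 0.57659425 -0.15012455  0.102     ]
```

```bash
python3 - <<'E'
from h import *
I={n:cv2.imread(f"pics/{n}0.png")[:,:,::-1].copy() for n in cal}
def hl(n):
    r=roi[n][1]; u=up(I[n],r); g=cv2.cvtColor(u,cv2.COLOR_RGB2GRAY)
    m=(g<cv2.GaussianBlur(g,(0,0),40).astype(int)-35).astype(np.uint8); l=[]
    cs,_=cv2.findContours(m,cv2.RETR_EXTERNAL,cv2.CHAIN_APPROX_NONE)
    for c in cs:
        c=cv2.convexHull(c)
        if cv2.contourArea(c)/36<200: continue
        e=cv2.fitEllipse(c); q=cv2.contourArea(c)/(np.pi/4*e[1][0]*e[1][1])
        l.append((*np.round(full(e[0],r),2),*np.round(np.array(e[1])/K,1),round(q,3)))
    return sorted(l)
Hh={n:hl(n) for n in I}
for n in I: print(n); [print([float(v) for v in x]) for x in Hh[n]]
ok=lambda L:[x for x in L if x[4]>.97 and 14<x[2]<25 and x[3]<30]
for a,b in zip(ok(Hh["scene"]),ok(Hh["top"])): print("hole",tri(a[:2],b[:2]), plane("scene",a[:2],.102),plane("top",b[:2],.102))
M={n:marks(n,I[n]) for n in I}
M["scene"]["yellow"].pop(0);M["top"]["yellow"].pop(0)
for k in M["top"]: 
    a,b=M["scene"][k][0][1:],M["top"][k][0][1:];print(k,tri(a,b),plane("scene",a,.197)[:2],plane("top",b,.197)[:2])
E
```

```text
scene
[300.57, 227.82, 16.3, 23.2, 0.988]
[325.81, 241.9, 17.1, 24.1, 0.991]
[352.62, 256.87, 18.0, 25.1, 0.993]
[381.11, 272.83, 18.9, 26.1, 0.991]
[397.9, 245.67, 26.8, 29.2, 0.891]
[398.18, 289.14, 18.4, 35.9, 0.69]
top
[320.55, 223.85, 18.9, 20.9, 0.989]
[348.51, 228.31, 19.0, 21.0, 0.99]
[376.72, 232.81, 19.0, 21.5, 0.99]
[387.09, 191.05, 24.0, 24.7, 0.568]
[405.06, 237.38, 18.8, 21.6, 0.993]
hole (array([ 0.59269573, -0.08209072,  0.09560141]), np.float64(0.0015412070855081368)) [ 0.58744239 -0.0853213   0.102     ] [ 0.58899633 -0.08104142  0.102     ]
hole (array([ 0.58036669, -0.15141781,  0.09557585]), np.float64(0.0014907019347345778)) [ 0.57516146 -0.15409534  0.102     ] [ 0.57675814 -0.14996123  0.102     ]
hole (array([ 0.5680814 , -0.22066478,  0.09548095]), np.float64(0.0014332179772808542)) [ 0.56285718 -0.222803    0.102     ] [ 0.56453644 -0.21878626  0.102     ]
hole (array([ 0.55596854, -0.28968014,  0.09499022]), np.float64(0.0015304642261813235)) [ 0.55045183 -0.29137835  0.102     ] [ 0.55225218 -0.28720517  0.102     ]
red (array([0.57070484, 0.3406319 , 0.19555039]), np.float64(0.0017446987576744115)) [0.56825445 0.33919438] [0.57079012 0.33976969]
yellow (array([0.5797466 , 0.27177488, 0.19537464]), np.float64(0.00043926173967402123)) [0.57824362 0.27000844] [0.57872044 0.27147729]
blue (array([0.58860476, 0.20027675, 0.19569586]), np.float64(0.001852284541627594)) [0.58819335 0.19877227] [0.58708448 0.2005234 ]
white (array([0.59914979, 0.13129986, 0.19602349]), np.float64(0.0026103856652214498)) [0.59950593 0.13006583] [0.59744833 0.13190954]
```

```bash
cat >> h.py <<'E'
def go(x,y,z,yaw=None):
    "shift needed in tool units of 40 mm; roll in units of 5 deg (roll first, shift in the turned axes)"
    s=env.observe(); R=s["tool_rot"]; a=np.degrees(np.arctan2(R[1,1],R[0,1])); roll=0
    if yaw is not None:
        roll=(a-yaw)/5; c,sn=np.cos(np.radians(a-yaw)),np.sin(np.radians(a-yaw)); R=R@np.array([[c,-sn,0],[sn,c,0],[0,0,1]])
    d=np.array([x,y,z])-s["position"]
    print("roll",round(roll,2),"lin",np.round(R.T@d/.04,2),"pos",s["position"].round(4),"yawY",round(a,2),"t",s["time_s"],"w",s["grip_width"])
E
python3 - <<'E'
from h import *
I={n:cv2.imread(f"pics/{n}0.png")[:,:,::-1].copy() for n in cal}
M={n:marks(n,I[n]) for n in I}; M["scene"]["yellow"].pop(0);M["top"]["yellow"].pop(0)
P=np.array([(plane("scene",M["scene"][k][0][1:],.203)+plane("top",M["top"][k][0][1:],.203))[:2]/2 for k in("red","yellow","blue","white")])
Q=np.array([[.5514,-.2893],[.5637,-.2208],[.5760,-.1520],[.5882,-.0832]])
for A,s in((P,-1),(Q,1)):
    t=np.array([-1.5,-.5,.5,1.5]); d=(t@A); d/=np.linalg.norm(d); d*=1
    F=A.mean(0)+np.outer(t*.07,d); print(F.round(4).tolist(),"res mm",((A-F)*1e3).round(1).tolist(),"yaw",np.degrees(np.arctan2(-s*d[0],s*d[1])))
E
python3 -m jog '[{"linear":[0,0,-0.3],"roll":1},{"linear":[0,0,-0.3],"roll":1},{"linear":[0,0,-0.3],"roll":1},{"linear":[0,0,-0.3],"roll":1},{"linear":[0,0,-0.3],"roll":1},{"linear":[0,0,-0.3],"roll":1},{"linear":[0,0,-0.3],"roll":1},{"linear":[0,0,-0.3],"roll":1},{"linear":[0,0,-0.3],"roll":1},{"linear":[0,0,-0.3],"roll":1},{"linear":[0,0,-0.3],"roll":1},{"linear":[0,0,0],"roll":0}]' 1 60
```

```text
[[0.5644, 0.3356], [0.574, 0.2663], [0.5835, 0.1969], [0.5931, 0.1276]] res mm [[0.4, -0.5], [-0.2, 0.6], [-0.7, -0.6], [0.5, 0.6]] yaw 7.847660635903672
[[0.5514, -0.2897], [0.5637, -0.2208], [0.576, -0.1519], [0.5883, -0.083]] res mm [[0.0, 0.4], [0.0, -0.0], [0.0, -0.1], [-0.1, -0.2]] yaw -10.124960265682295
time_s: 1.1
position: [0.2473, 0.4918, 0.3329]
tool_rot: [[-0.142, 0.99, 0.002], [0.99, 0.142, 0.003], [0.002, 0.002, -1.0]]
ft_force: [0.7, 1.0, 0.6]
grip_width: 0.0857
gripper_force: 0.0
```

```bash
python3 -c "
from h import *
go(.5644,.3356,.27,7.85)"
```

```text
roll 0.06 lin [-4.95  7.32  1.58] pos [0.2473 0.4918 0.3329] yawY 8.14 t 1.1 w 0.08566570548538815
```

```bash
python3 -m jog '[{"linear":[-0.3,0.4,0],"roll":0.06},{"linear":[-0.5,0.72,0]},{"linear":[-0.55,0.8,0]},{"linear":[-0.55,0.8,0]},{"linear":[-0.55,0.8,0]},{"linear":[-0.55,0.8,0]},{"linear":[-0.55,0.8,0.2]},{"linear":[-0.5,0.8,0.4]},{"linear":[-0.5,0.7,0.4]},{"linear":[-0.3,0.5,0.4]},{"linear":[-0.1,0.2,0.18]},{"linear":[0,0,0]}]'; python3 - <<'E'
from h import *
go(.5644,.3356,.153,7.85)
for n in cal: cv2.imwrite(f"pics/{n}1.png",optics.get_image(n)[:,:,::-1])
a=cv2.imread("pics/top1.png");b=cv2.imread("pics/scene1.png")
r=lambda i,x,y,w,h:cv2.resize(i[y:y+h,x:x+w],(400,400),interpolation=cv2.INTER_CUBIC)
cv2.imwrite("pics/m2.png",np.hstack([r(a,80,120,180,180),r(b,60,60,200,200)]))
E
```

```text
roll 0.06 lin [-4.96  7.31  4.5 ] pos [0.2473 0.4918 0.3329] yawY 8.14 t 1.1 w 0.08566570548538815invalid input
```

View pics/m2.png

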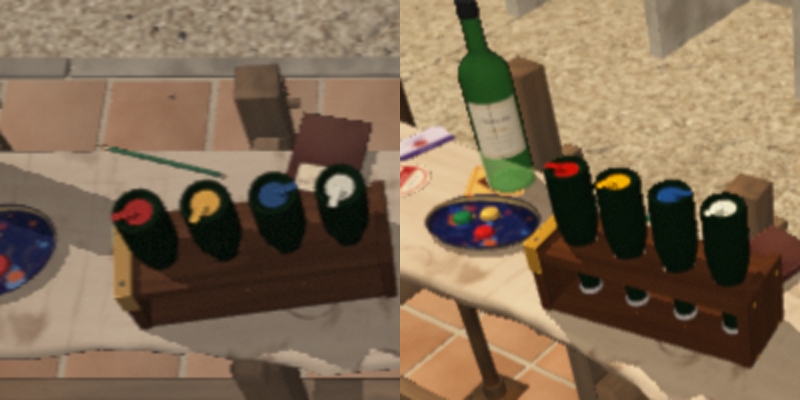

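The call was refused because a row lacked "roll", so the arm hasn't moved and the crop is unchanged. I'll retype the rows in full.

```bash
python3 -m jog '[{"linear":[-0.3,0.4,0],"roll":0.06},{"linear":[-0.5,0.72,0],"roll":0},{"linear":[-0.55,0.8,0],"roll":0},{"linear":[-0.55,0.8,0],"roll":0},{"linear":[-0.55,0.8,0],"roll":0},{"linear":[-0.55,0.8,0],"roll":0},{"linear":[-0.55,0.8,0.2],"roll":0},{"linear":[-0.5,0.8,0.4],"roll":0},{"linear":[-0.5,0.7,0.4],"roll":0},{"linear":[-0.3,0.5,0.4],"roll":0},{"linear":[-0.1,0.2,0.18],"roll":0},{"linear":[0,0,0],"roll":0}]'; python3 - <<'E'
from h import *
go(.5644,.3356,.153,7.85)
for n in cal: cv2.imwrite(f"pics/{n}2.png",optics.get_image(n)[:,:,::-1])
a=cv2.imread("pics/top2.png");b=cv2.imread("pics/scene2.png")
r=lambda i,x,y,w,h:cv2.resize(i[y:y+h,x:x+w],(400,400),interpolation=cv2.INTER_CUBIC)
cv2.imwrite("pics/m3.png",np.hstack([r(a,80,120,180,180),r(b,60,60,200,200)]))
E
```

```text
time_s: 2.2
position: [0.5653, 0.3349, 0.264]
tool_rot: [[-0.139, 0.99, -0.006], [0.99, 0.139, -0.002], [-0.001, -0.006, -1.0]]
ft_force: [-0.3, 0.9, -0.3]
grip_width: 0.0854
gripper_force: 0.0
roll 0.03 lin [ 0.02 -0.    2.77] pos [0.5653 0.3349 0.264 ] yawY 7.98 t 2.2 w 0.08539715372080343
```

View pics/m3.png

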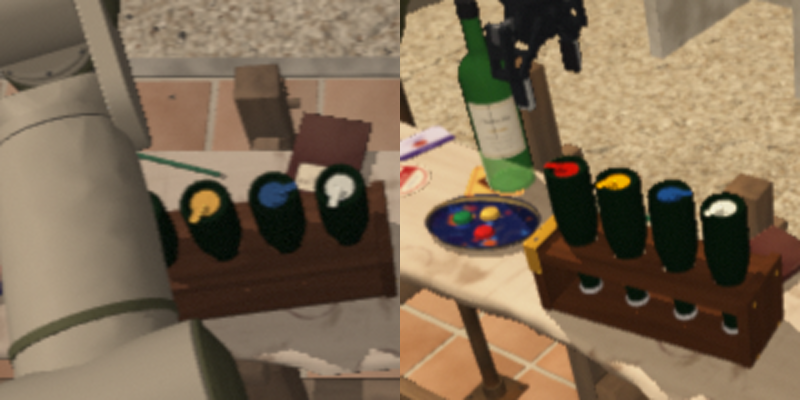

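The scene crop shows the fingers straddling the red bottle's line; the tips are near full-image (124,110) and (147,92). I'll check that against the projected TCP.

```bash
python3 - <<'E'
from h import *
s=env.observe();R=s["tool_rot"];c=cal["scene"];f=210/np.tan(np.radians(c["fov_y"]/2));Ti=np.linalg.inv(c["T"])
for y in(-.05,0,.05):
    p=Ti@np.r_[s["position"]+R@[0,y,-.013],1];print(y,p[0]/p[2]*f+c["cx"],p[1]/p[2]*f+c["cy"])
b=cv2.imread("pics/scene2.png")[60:140,90:180]
cv2.imwrite("pics/m4.png",cv2.resize(b,None,fx=6,fy=6,interpolation=cv2.INTER_CUBIC))
E
```

```text
-0.05 122.98895698854562 125.69699841965894
0 135.65776342921873 114.88877221700051
0.05 147.56989105501629 104.72609662972434
```

View pics/m4.png

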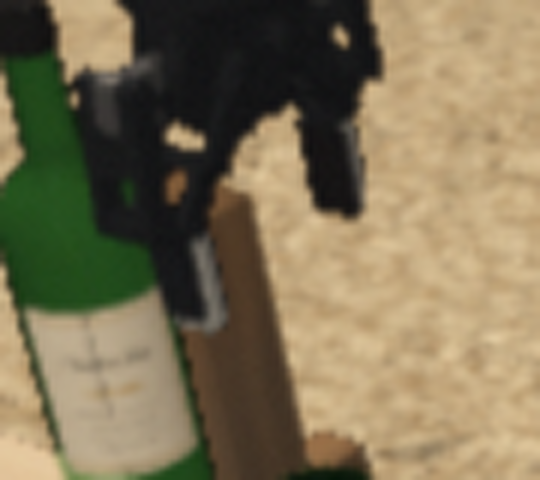

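```bash
python3 - <<'E'
from h import *
im=optics.get_image("scene")[:,:,::-1]; s=env.observe();R=s["tool_rot"];c=cal["scene"];f=210/np.tan(np.radians(c["fov_y"]/2));Ti=np.linalg.inv(c["T"])
print(s["position"],s["time_s"],s["q"].round(2))
o=cv2.imread("pics/scene2.png").astype(int);print("diff",np.abs(im-o)[60:140,90:180].max(2).mean())
im=im.copy()
u=cv2.resize(im[40:160,80:200],(600,600),interpolation=cv2.INTER_CUBIC)
for y,z in[(-.0425,-.013),(-.0425,-.035),(.0425,-.013),(.0425,-.035),(0,0)]:
    p=Ti@np.r_[s["position"]+R@[0,y,z],1];q=(p[0]/p[2]*f+c["cx"],p[1]/p[2]*f+c["cy"]);print(y,z,q)
    cv2.circle(u,(int((q[0]-80)*5),int((q[1]-40)*5)),3,(0,0,255),-1)
cv2.imwrite("pics/m5.png",u)
E
```

```text
[0.56364395 0.33718363 0.26888584] 2.35 [2.0580e+01 3.1590e+01 4.6580e+01 2.0000e-02 1.0176e+02 1.2450e+01]
diff 6.952638888888889
-0.0425 -0.013 (np.float64(124.68307157853513), np.float64(123.68477390541557))
-0.0425 -0.035 (np.float64(122.62545545001586), np.float64(115.05532362397946))
0.0425 -0.013 (np.float64(145.56969256074171), np.float64(105.81284414834566))
0.0425 -0.035 (np.float64(143.8903766666168), np.float64(97.39597572013655))
0 0 (np.float64(136.475467127463), np.float64(119.44688666160229))
```

View pics/m5.png

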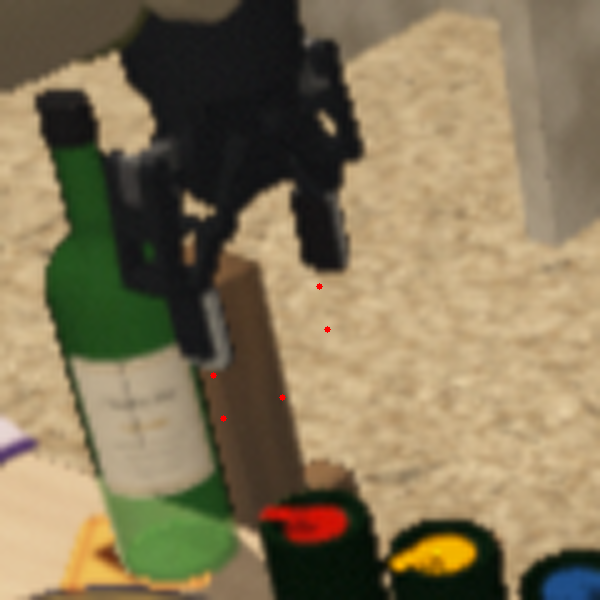

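The tips appear about 11 px above the projected open-finger points, roughly 25 mm. I'll shut the gripper once in the air, where the tips should sit exactly at the TCP.

```bash
python3 -m jog '[{"linear":[0,0,0],"roll":0},{"linear":[0,0,0],"roll":0},{"linear":[0,0,0],"roll":0},{"linear":[0,0,0],"roll":0},{"linear":[0,0,0],"roll":0},{"linear":[0,0,0],"roll":0},{"linear":[0,0,0],"roll":0},{"linear":[0,0,0],"roll":0},{"linear":[0,0,0],"roll":0},{"linear":[0,0,0],"roll":0},{"linear":[0,0,0],"roll":0},{"linear":[0,0,0],"roll":0}]' -1 60; python3 - <<'E'
from h import *
s=env.observe();im=optics.get_image("scene")[:,:,::-1].copy();R=s["tool_rot"];c=cal["scene"];f=210/np.tan(np.radians(c["fov_y"]/2));Ti=np.linalg.inv(c["T"])
u=cv2.resize(im[40:160,80:200],(600,600),interpolation=cv2.INTER_CUBIC)
for z in(0,-.02,-.04):
    p=Ti@np.r_[s["position"]+R@[0,0,z],1];q=(p[0]/p[2]*f+c["cx"],p[1]/p[2]*f+c["cy"]);print(q)
    cv2.circle(u,(int((q[0]-80)*5),int((q[1]-40)*5)),3,(0,0,255),-1)
cv2.imwrite("pics/m6.png",u)
E
```

```text
time_s: 3.35
position: [0.5646, 0.3362, 0.2678]
tool_rot: [[-0.139, 0.99, 0.0], [0.99, 0.139, -0.0], [-0.0, 0.0, -1.0]]
ft_force: [0.6, 1.1, 0.1]
grip_width: 0.0002
gripper_force: 0.0
(np.float64(137.1709012155293), np.float64(119.76732791101988))
(np.float64(135.51983511385583), np.float64(112.15327738974854))
(np.float64(133.8285958680678), np.float64(104.35396454095628))
```

View pics/m6.png

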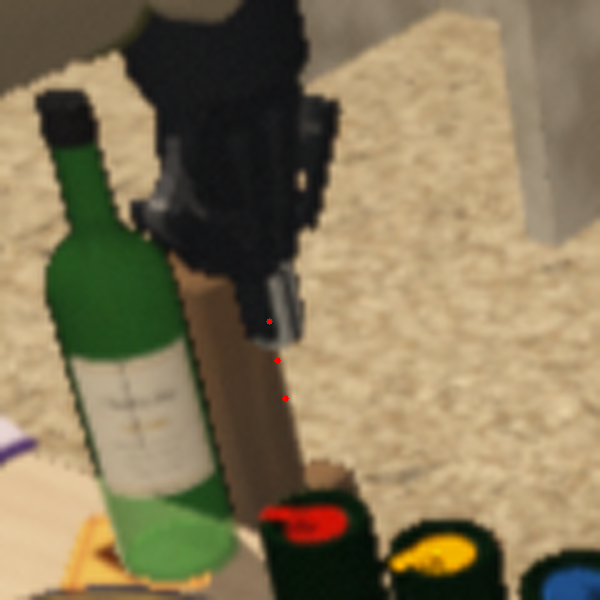

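With the gripper shut, the tip shows at about (135.6,108.6) where (137.2,119.8) is predicted. So the tip is either some 28 mm higher than stated or farther out. A gentle touch on the red base will settle it.

```bash
python3 -m jog '[{"linear":[0,0,0.25],"roll":0},{"linear":[0,0,0.35],"roll":0},{"linear":[0,0,0.35],"roll":0},{"linear":[0,0,0.25],"roll":0},{"linear":[0,0,0.15],"roll":0},{"linear":[0,0,0.05],"roll":0},{"linear":[0,0,0],"roll":0},{"linear":[0,0,0],"roll":0},{"linear":[0,0,0],"roll":0}]'; python3 -m jog '[{"linear":[0,0,0.05],"roll":0},{"linear":[0,0,0.05],"roll":0},{"linear":[0,0,0],"roll":0}]'; python3 -m jog '[{"linear":[0,0,0.05],"roll":0},{"linear":[0,0,0],"roll":0}]'
```

```text
time_s: 4.15
position: [0.5649, 0.3363, 0.2126]
tool_rot: [[-0.139, 0.99, 0.001], [0.99, 0.139, 0.001], [0.0, 0.001, -1.0]]
ft_force: [-0.4, -0.6, -0.4]
grip_width: -0.0001
gripper_force: 0.0
time_s: 4.4
position: [0.5645, 0.3362, 0.2075]
tool_rot: [[-0.139, 0.99, -0.0], [0.99, 0.139, -0.0], [-0.0, -0.0, -1.0]]
ft_force: [-0.0, 0.0, -0.9]
grip_width: -0.0002
gripper_force: 0.0
time_s: 4.57
position: [0.5645, 0.3362, 0.2054]
tool_rot: [[-0.139, 0.99, -0.001], [0.99, 0.139, -0.0], [-0.0, -0.001, -1.0]]
ft_force: [-1.1, -0.9, -0.6]
grip_width: -0.0001
gripper_force: 0.0
```

```bash
python3 - <<'E'
from h import *
s=env.observe();print(s["position"],s["ft_force"]);im=optics.get_image("scene")[:,:,::-1].copy()
cv2.imwrite("pics/m7.png",cv2.resize(im[80:220,80:280],(800,560),interpolation=cv2.INTER_CUBIC))
E
```

```text
[0.56450527 0.33619076 0.20542693] [-1.0801576  -0.92294135 -0.63185316]
```

View pics/m7.png

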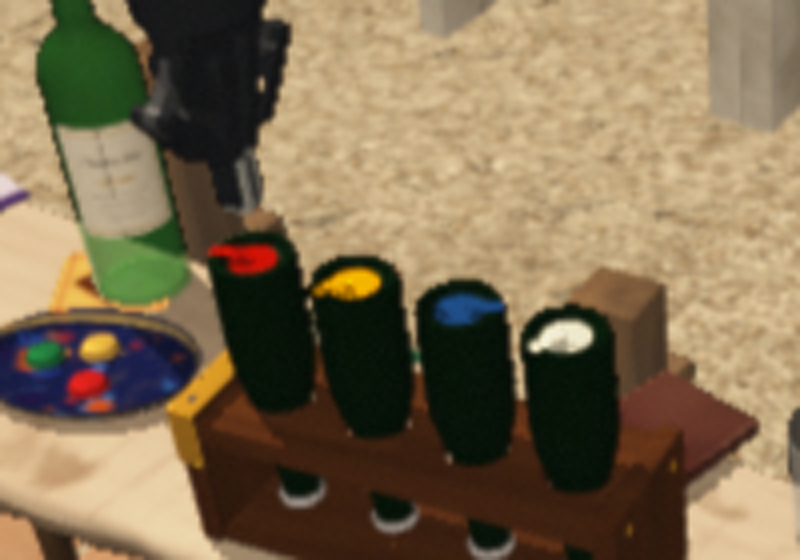

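```bash
for i in 1; do :; done; python3 -m jog '[{"linear":[0,0,0.05],"roll":0},{"linear":[0,0,0.05],"roll":0},{"linear":[0,0,0.05],"roll":0},{"linear":[0,0,0],"roll":0}]' | grep -E "pos|ft"; python3 -m jog '[{"linear":[0,0,0.05],"roll":0},{"linear":[0,0,0.05],"roll":0},{"linear":[0,0,0],"roll":0}]'| grep -E "pos|ft"; python3 -m jog '[{"linear":[0,0,0.05],"roll":0},{"linear":[0,0,0.05],"roll":0},{"linear":[0,0,0],"roll":0}]'| grep -E "pos|ft"; python3 - <<'E'
from h import *
im=optics.get_image("scene")[:,:,::-1].copy()
cv2.imwrite("pics/m8.png",cv2.resize(im[80:220,80:280],(800,560),interpolation=cv2.INTER_CUBIC))
E
```

```text
position: [0.5644, 0.3361, 0.1992]
ft_force: [-0.5, 0.1, -0.5]
position: [0.5645, 0.3362, 0.1953]
ft_force: [0.2, 0.1, -0.3]
position: [0.5644, 0.3362, 0.1913]
ft_force: [0.2, 0.4, -0.6]
```

View pics/m8.png

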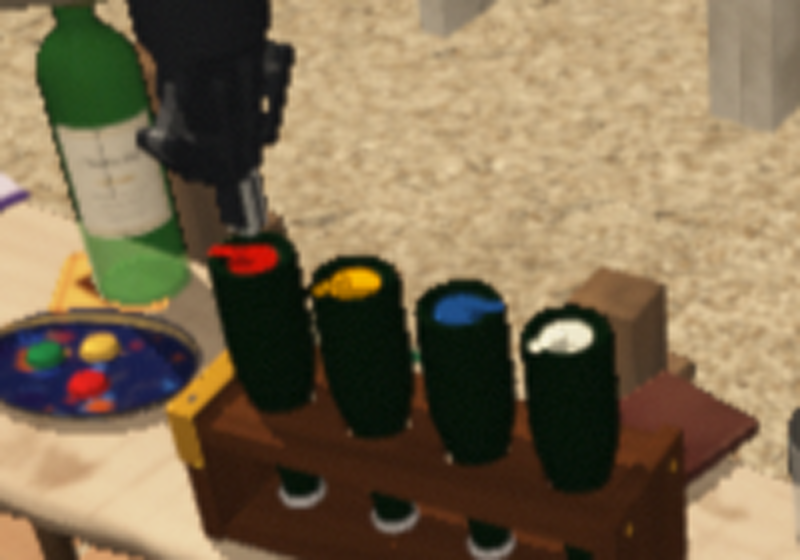

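The tip now shows at (246,230) in the crop, just at the bottle's back rim. There was no contact down to a reported z of 0.191. A few more millimetres will show whether it passes in front of the rim or behind it.

```bash
python3 -m jog '[{"linear":[0,0,0.05],"roll":0},{"linear":[0,0,0.05],"roll":0},{"linear":[0,0,0],"roll":0}]' | grep -E "pos|ft"; python3 -m jog '[{"linear":[0,0,0.05],"roll":0},{"linear":[0,0,0.05],"roll":0},{"linear":[0,0,0],"roll":0}]'| grep -E "pos|ft"; python3 -m jog '[{"linear":[0,0,0.05],"roll":0},{"linear":[0,0,0],"roll":0}]'| grep -E "pos|ft";  python3 - <<'E'
from h import *
im=optics.get_image("scene")[:,:,::-1].copy()
cv2.imwrite("pics/m9.png",cv2.resize(im[110:170,110:190],(640,480),interpolation=cv2.INTER_CUBIC))
E
```

```text
position: [0.5645, 0.3362, 0.1873]
ft_force: [-1.0, 0.4, 0.4]
position: [0.5645, 0.3361, 0.1833]
ft_force: [0.2, -0.7, -0.2]
position: [0.5645, 0.3362, 0.1815]
ft_force: [-0.7, -0.1, 0.1]
```

View pics/m9.png

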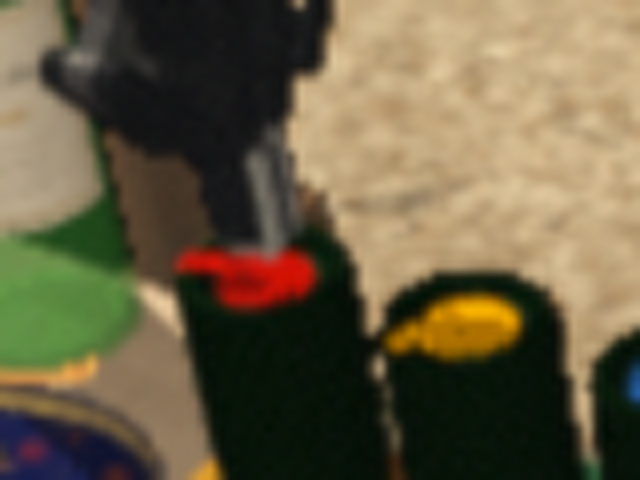

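The tip overlaps the rim and the mark from the front, so it is above the base. The finger end therefore really sits about 25–28 mm higher than the reported TCP. I'll go on down to light contact.

```bash
for k in a; do :; done; python3 -m jog '[{"linear":[0,0,0.05],"roll":0},{"linear":[0,0,0],"roll":0}]'| grep -E "pos|ft"; python3 -m jog '[{"linear":[0,0,0.04],"roll":0},{"linear":[0,0,0],"roll":0}]'| grep -E "pos|ft";python3 -m jog '[{"linear":[0,0,0.04],"roll":0},{"linear":[0,0,0],"roll":0}]'| grep -E "pos|ft";python3 -m jog '[{"linear":[0,0,0.04],"roll":0},{"linear":[0,0,0],"roll":0}]'| grep -E "pos|ft"
```

```text
position: [0.5645, 0.3362, 0.1795]
ft_force: [0.4, -0.3, -0.1]
position: [0.5645, 0.3362, 0.1779]
ft_force: [0.4, -0.4, 0.8]
position: [0.5645, 0.3362, 0.1763]
ft_force: [0.1, -0.6, -1.1]
position: [0.5645, 0.3362, 0.1747]
ft_force: [0.6, -0.5, -0.6]
```

```bash
python3 -m jog '[{"linear":[0,0,0.04],"roll":0},{"linear":[0,0,0],"roll":0}]'| grep -E "pos|ft"; python3 -m jog '[{"linear":[0,0,0.04],"roll":0},{"linear":[0,0,0],"roll":0}]'| grep -E "pos|ft";python3 -m jog '[{"linear":[0,0,0.04],"roll":0},{"linear":[0,0,0],"roll":0}]'| grep -E "pos|ft"; python3 - <<'E'
from h import *
im=optics.get_image("scene")[:,:,::-1].copy()
cv2.imwrite("pics/m10.png",cv2.resize(im[110:170,110:190],(640,480),interpolation=cv2.INTER_CUBIC))
E
```

```text
position: [0.5645, 0.3362, 0.1731]
ft_force: [-0.3, 0.7, -0.4]
position: [0.5647, 0.3362, 0.1719]
ft_force: [0.4, -0.2, -0.7]
position: [0.5653, 0.3365, 0.1718]
ft_force: [-0.4, -0.2, 7.3]
```

View pics/m10.png

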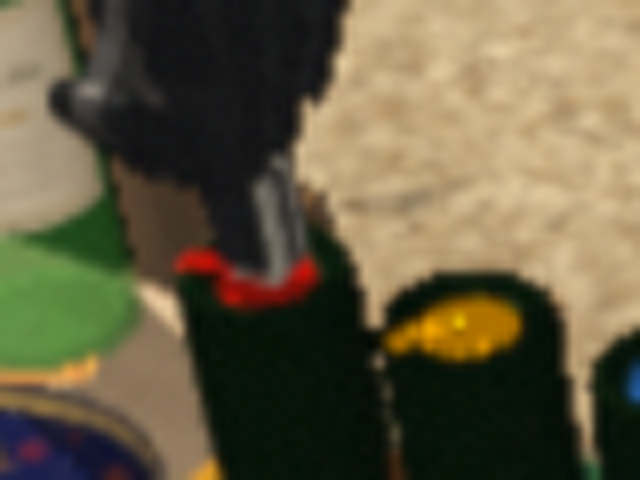

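Contact came at a reported z of 0.172, with 7 N and the tip on the mark about 1 px to its right. I'll therefore take all heights relative to this touch: the grasp goes at a reported z of about 0.119. I'll rise, open, shift about 1.5 mm along +row, and descend.

```bash
python3 -m jog '[{"linear":[0,0,-0.4],"roll":0},{"linear":[0.04,0,-0.6],"roll":0},{"linear":[0,0,-0.4],"roll":0},{"linear":[0,0,0],"roll":0},{"linear":[0,0,0],"roll":0},{"linear":[0,0,0],"roll":0},{"linear":[0,0,0],"roll":0},{"linear":[0,0,0],"roll":0},{"linear":[0,0,0],"roll":0},{"linear":[0,0,0],"roll":0}]' 1 70| grep -E "pos|ft|width"; python3 -c "
from h import *
go(.5644,.3372,.119,7.85)"
```

```text
position: [0.5643, 0.3378, 0.2257]
ft_force: [0.9, 0.0, 0.0]
grip_width: 0.0855
roll 0.03 lin [-0.01  0.    2.67] pos [0.5643 0.3378 0.2257] yawY 8.01 t 8.2667 w 0.08547535007037292
```

```bash
python3 -m jog '[{"linear":[0,0,0.2],"roll":0},{"linear":[0,0,0.3],"roll":0},{"linear":[0,0,0.3],"roll":0},{"linear":[0,0,0.2],"roll":0},{"linear":[0,0,0.1],"roll":0},{"linear":[0,0,0],"roll":0}]' | grep -E "pos|ft|width"; python3 -m jog '[{"linear":[0,0,0.2],"roll":0},{"linear":[0,0,0.2],"roll":0},{"linear":[0,0,0.2],"roll":0},{"linear":[0,0,0],"roll":0}]' | grep -E "pos|ft|width"; python3 -m jog '[{"linear":[0,0,0.2],"roll":0},{"linear":[0,0,0.2],"roll":0},{"linear":[0,0,0.2],"roll":0},{"linear":[0,0,0.2],"roll":0},{"linear":[0,0,0.17],"roll":0},{"linear":[0,0,0.1],"roll":0},{"linear":[0,0,0],"roll":0},{"linear":[0,0,0],"roll":0}]' | grep -E "pos|ft|width"; python3 - <<'E'
from h import *
im=optics.get_image("scene")[:,:,::-1].copy()
cv2.imwrite("pics/m11.png",cv2.resize(im[90:210,100:260],(640,480),interpolation=cv2.INTER_CUBIC))
E
```

```text
position: [0.564, 0.3377, 0.1811]
ft_force: [-0.3, 0.4, 0.7]
grip_width: 0.0859
position: [0.5637, 0.3375, 0.1561]
ft_force: [-0.7, 0.8, 0.1]
grip_width: 0.0853
position: [0.5644, 0.3378, 0.1154]
ft_force: [0.3, 0.2, 0.7]
grip_width: 0.0857
```

View pics/m11.png

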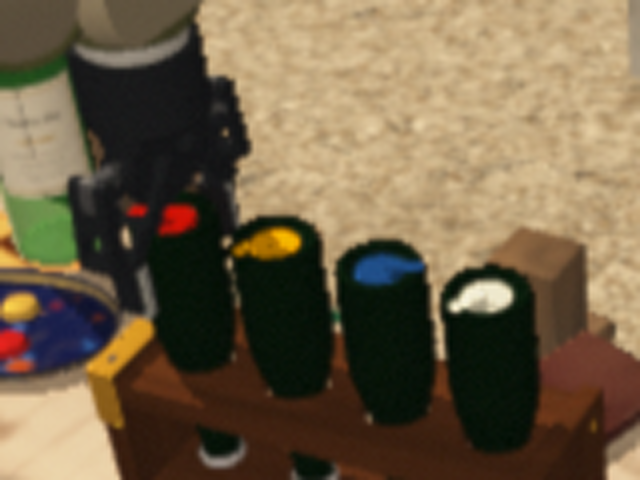

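The picture shows the open fingers straddling the red bottle's body with the palm clear above its base. That is 13 pictures used, so I'll check by numbers from here. Closing at 70 N.

```bash
python3 -m jog '[{"linear":[0,0,0],"roll":0},{"linear":[0,0,0],"roll":0},{"linear":[0,0,0],"roll":0},{"linear":[0,0,0],"roll":0},{"linear":[0,0,0],"roll":0},{"linear":[0,0,0],"roll":0},{"linear":[0,0,0],"roll":0},{"linear":[0,0,0],"roll":0}]' -1 70; python3 -m jog '[{"linear":[0,0,-0.2],"roll":0},{"linear":[0,0,-0.4],"roll":0},{"linear":[0,0,-0.5],"roll":0},{"linear":[0,0,-0.5],"roll":0},{"linear":[0,0,-0.5],"roll":0},{"linear":[0,0,-0.6],"roll":0},{"linear":[0,0,-0.6],"roll":0},{"linear":[0,0,-0.6],"roll":0},{"linear":[0,0,-0.6],"roll":0},{"linear":[0,0,-0.6],"roll":0},{"linear":[0,0,-0.4],"roll":0},{"linear":[0,0,0],"roll":0}]'; python3 -c "
from h import *
go(.5514,-.2897,.335,-10.12)"
```

```text
time_s: 10.48
position: [0.5648, 0.3379, 0.1162]
tool_rot: [[-0.139, 0.99, 0.002], [0.99, 0.139, 0.001], [0.0, 0.002, -1.0]]
ft_force: [-0.0, 0.4, 5.5]
grip_width: 0.053
gripper_force: 74.2
time_s: 11.48
position: [0.5647, 0.338, 0.3384]
tool_rot: [[-0.139, 0.99, 0.004], [0.99, 0.139, 0.002], [0.001, 0.004, -1.0]]
ft_force: [1.2, -0.3, -4.2]
grip_width: 0.0533
gripper_force: 74.8
roll 3.63 lin [-15.51   2.43   0.06] pos [0.5647 0.338  0.3384] yawY 8.02 t 11.4833 w 0.05333019618323621
```

```bash
python3 -m jog '[{"linear":[-0.1,0,0],"roll":0},{"linear":[-0.3,0,0],"roll":0},{"linear":[-0.5,-0.1,0],"roll":0},{"linear":[-0.7,-0.1,0],"roll":0},{"linear":[-0.7,-0.1,0],"roll":0},{"linear":[-0.7,-0.1,0],"roll":0},{"linear":[-0.7,-0.1,0],"roll":0},{"linear":[-0.7,-0.1,0],"roll":0},{"linear":[-0.7,-0.1,0],"roll":0},{"linear":[-0.7,-0.1,0],"roll":0},{"linear":[-0.7,-0.1,0],"roll":0},{"linear":[-0.7,-0.1,0],"roll":0}]' | grep -E "pos|width"; python3 -m jog '[{"linear":[-0.75,-0.15,0],"roll":0},{"linear":[-0.75,-0.15,0],"roll":0},{"linear":[-0.75,-0.15,0],"roll":0},{"linear":[-0.75,-0.15,0],"roll":0},{"linear":[-0.75,-0.15,0],"roll":0},{"linear":[-0.75,-0.15,0],"roll":0},{"linear":[-0.75,-0.15,0],"roll":0},{"linear":[-0.75,-0.15,0],"roll":0},{"linear":[-0.7,-0.1,0],"roll":0},{"linear":[-0.6,-0.1,0],"roll":0},{"linear":[-0.45,-0.1,0],"roll":0},{"linear":[-0.3,-0.1,0],"roll":0}]' | grep -E "pos|width";python3 -m jog '[{"linear":[-0.1,0,0],"roll":0.4},{"linear":[0,0,0],"roll":0.8},{"linear":[0,0,0],"roll":0.8},{"linear":[0,0,0],"roll":0.8},{"linear":[0,0,0],"roll":0.6},{"linear":[0,0,0],"roll":0.23},{"linear":[0,0,0],"roll":0},{"linear":[0,0,0],"roll":0}]' ; python3 -c "
from h import *
go(.5514,-.288,.116,-10.12)"
```

```text
position: [0.5638, 0.0449, 0.3336]
grip_width: 0.0534
position: [0.545, -0.2831, 0.3331]
grip_width: 0.0534
time_s: 14.15
position: [0.5466, -0.2846, 0.335]
tool_rot: [[0.175, 0.985, -0.001], [0.985, -0.175, 0.001], [0.0, -0.001, -1.0]]
ft_force: [0.6, 0.2, -4.7]
grip_width: 0.0534
gripper_force: 74.8
roll 0.01 lin [-0.07  0.14  5.47] pos [ 0.5466 -0.2846  0.335 ] yawY -10.06 t 14.15 w 0.05335614417487197
```

```bash
python3 -m jog '[{"linear":[-0.07,0.14,0.2],"roll":0},{"linear":[0,0,0.4],"roll":0},{"linear":[0,0,0.5],"roll":0},{"linear":[0,0,0.5],"roll":0},{"linear":[0,0,0.5],"roll":0},{"linear":[0,0,0.3],"roll":0},{"linear":[0,0,0.2],"roll":0},{"linear":[0,0,0],"roll":0},{"linear":[0,0,0],"roll":0}]' | grep -E "pos|ft|width"; python3 - <<'E'
from h import *
go(.5514,-.288,.116,-10.12)
im=optics.get_image("scene")[:,:,::-1];t=optics.get_image("top")[:,:,::-1]
cv2.imwrite("pics/scene12.png",im)
cv2.imwrite("pics/top12.png",t)
cv2.imwrite("pics/m12.png",np.hstack([cv2.resize(i,(400,400),interpolation=cv2.INTER_CUBIC) for i in(im[200:320,300:420],t[170:290,320:440])]))
E
```

```text
position: [0.5522, -0.2886, 0.2315]
ft_force: [0.1, -0.1, -4.2]
grip_width: 0.0531
roll 0.0 lin [ 0.01 -0.02  2.89] pos [ 0.5522 -0.2886  0.2315] yawY -10.12 t 14.9 w 0.053141780512589415
```

View pics/m12.png

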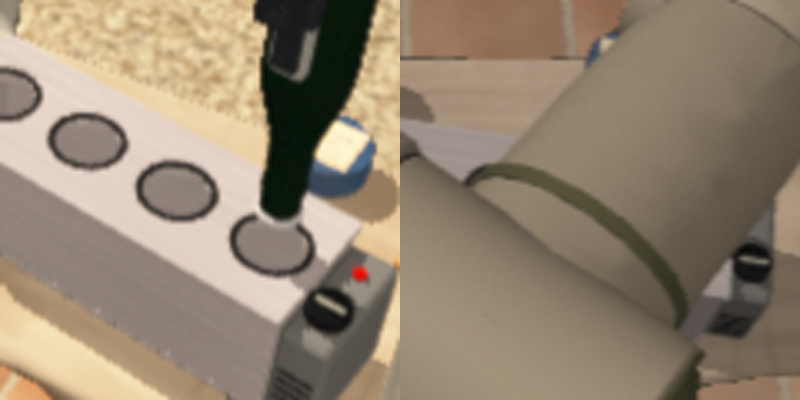

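The picture shows the cap just above the first hole: cap centre about (384.3,265.2) in the full image, hole centre (381.1,272.8). I'll turn that into a lateral offset.

```bash
python3 - <<'E'
from h import *
h=plane("scene",(381.1,272.8),.102)
for p in((384.3,264.8),(384.3,265.6)):
    for z in(.1245,.1275,.1305):
        d=(plane("scene",p,z)-h)*1e3; a=np.radians(-10.12)
        print(p,z,"world dx dy mm",d[:2].round(1),"bath dx dy",round(d[0]*np.cos(a)+d[1]*np.sin(a),1),round(-d[0]*np.sin(a)+d[1]*np.cos(a),1))
E
```

```text
(384.3, 264.8) 0.1245 world dx dy mm [ 3.3 -2.1] bath dx dy 3.6 -1.5
(384.3, 264.8) 0.1275 world dx dy mm [ 0.5 -2.7] bath dx dy 1.0 -2.6
(384.3, 264.8) 0.1305 world dx dy mm [-2.3 -3.2] bath dx dy -1.7 -3.6
(384.3, 265.6) 0.1245 world dx dy mm [ 1.2 -2.9] bath dx dy 1.7 -2.6
(384.3, 265.6) 0.1275 world dx dy mm [-1.6 -3.5] bath dx dy -0.9 -3.7
(384.3, 265.6) 0.1305 world dx dy mm [-4.3 -4. ] bath dx dy -3.6 -4.7
```

The cap is about 2.5 mm toward the head, so I'll shift +0.06 along tool x and lower slowly.

```bash
python3 -m jog '[{"linear":[0.06,0,0],"roll":0},{"linear":[0,0,0.2],"roll":0},{"linear":[0,0,0.25],"roll":0},{"linear":[0,0,0.25],"roll":0},{"linear":[0,0,0.25],"roll":0},{"linear":[0,0,0.25],"roll":0},{"linear":[0,0,0.2],"roll":0},{"linear":[0,0,0],"roll":0}]' | grep -E "pos|ft|width"; python3 -m jog '[{"linear":[0,0,0.2],"roll":0},{"linear":[0,0,0.25],"roll":0},{"linear":[0,0,0.25],"roll":0},{"linear":[0,0,0.25],"roll":0},{"linear":[0,0,0.2],"roll":0},{"linear":[0,0,0.15],"roll":0},{"linear":[0,0,0],"roll":0}]' | grep -E "pos|ft|width"; python3 -m jog '[{"linear":[0,0,0.05],"roll":0},{"linear":[0,0,0.05],"roll":0},{"linear":[0,0,0],"roll":0},{"linear":[0,0,0],"roll":0}]' | grep -E "pos|ft|width"
```

```text
position: [0.5517, -0.2856, 0.173]
ft_force: [-0.1, 0.6, -4.4]
grip_width: 0.0531
position: [0.552, -0.2859, 0.1218]
ft_force: [0.4, 0.2, -5.0]
grip_width: 0.0532
position: [0.5525, -0.2862, 0.1197]
ft_force: [-0.3, -0.8, -5.8]
grip_width: 0.0532
```

```bash
python3 -m jog '[{"linear":[0,0,0.05],"roll":0},{"linear":[0,0,0],"roll":0},{"linear":[0,0,0],"roll":0}]' | grep -E "pos|ft"; python3 -m jog '[{"linear":[0,0,0.05],"roll":0},{"linear":[0,0,0],"roll":0},{"linear":[0,0,0],"roll":0}]' | grep -E "pos|ft"
```

```text
position: [0.5526, -0.2865, 0.1177]
ft_force: [0.6, -2.6, -5.0]
position: [0.5527, -0.2868, 0.1162]
ft_force: [-1.3, -4.4, 2.5]
```

The cap is on the floor. Releasing, then rising and computing the trip to yellow.

```bash
python3 -m jog '[{"linear":[0,0,0],"roll":0},{"linear":[0,0,0],"roll":0},{"linear":[0,0,0],"roll":0},{"linear":[0,0,0],"roll":0},{"linear":[0,0,0],"roll":0},{"linear":[0,0,0],"roll":0},{"linear":[0,0,0],"roll":0},{"linear":[0,0,0],"roll":0}]' 1 | grep -E "ft|width|force"; python3 -m jog '[{"linear":[0,0,-0.15],"roll":0},{"linear":[0,0,-0.3],"roll":0},{"linear":[0,0,-0.5],"roll":0},{"linear":[0,0,-0.6],"roll":0},{"linear":[0,0,-0.6],"roll":0},{"linear":[0,0,-0.6],"roll":0},{"linear":[0,0,-0.4],"roll":0},{"linear":[0,0,-0.2],"roll":0},{"linear":[0,0,0],"roll":-1},{"linear":[0,0,0],"roll":-1},{"linear":[0,0,0],"roll":-1},{"linear":[0,0,0],"roll":-0.63}]' | grep -E "pos|ft|width"; python3 - <<'E'
from h import *
go(.574,.2685,.245,7.85)
im=optics.get_image("scene")
r=roi["scene"];roi["scene"]=((330,130,100,140),r[1])
m=marks("scene",im)["red"];print(m)
if m:
    # expected from rack: mark at cap+~.19, at same height .203
    print(plane("scene",m[0][1:],.203), "hole (scene view)", plane("scene",(381.1,272.8),.102))
E
```

```text
ft_force: [0.1, -0.5, 0.4]
grip_width: 0.0857
gripper_force: 0.0
position: [0.5522, -0.2859, 0.249]
ft_force: [-0.2, 0.0, 0.0]
grip_width: 0.0856
roll 0.08 lin [13.66  2.43  0.11] pos [ 0.5522 -0.2859  0.249 ] yawY 8.26 t 18.75 w 0.08563140116093007
[(139.5, np.float64(387.62), np.float64(238.0))]
[ 0.54942909 -0.28931836  0.203     ] hole (scene view) [ 0.55051887 -0.29133155  0.102     ]
```

Red stands in hole 1: its mark is within 2 mm of the hole and at the right height. Next is yellow.

```bash
python3 -m jog '[{"linear":[0.4,0,0],"roll":0.08},{"linear":[0.7,0,0],"roll":0},{"linear":[0.9,0.18,0],"roll":0},{"linear":[0.9,0.18,0],"roll":0},{"linear":[0.9,0.18,0],"roll":0},{"linear":[0.9,0.18,0],"roll":0},{"linear":[0.9,0.18,0],"roll":0},{"linear":[0.9,0.18,0],"roll":0},{"linear":[0.9,0.18,0],"roll":0},{"linear":[0.9,0.18,0],"roll":0},{"linear":[0.9,0.18,0],"roll":0},{"linear":[0.9,0.18,0],"roll":0}]' | grep -E "pos|ft|width"; python3 -m jog '[{"linear":[0.9,0.2,0],"roll":0},{"linear":[0.9,0.2,0],"roll":0},{"linear":[0.8,0.2,0],"roll":0},{"linear":[0.5,0.03,0],"roll":0},{"linear":[0.3,0,0],"roll":0},{"linear":[0.16,0,0],"roll":0},{"linear":[0,0,0],"roll":0},{"linear":[0,0,0],"roll":0},{"linear":[0,0,0],"roll":0}]' | grep -E "pos|ft|width"; python3 - <<'E'
from h import *
go(.574,.2685,.1155,7.85)
E
```

```text
position: [0.5698, 0.1257, 0.2492]
ft_force: [0.8, -0.6, 0.6]
grip_width: 0.0853
position: [0.5765, 0.267, 0.2496]
ft_force: [0.2, -0.2, -0.4]
grip_width: 0.0857
roll -0.07 lin [ 0.05 -0.06  3.35] pos [0.5765 0.267  0.2496] yawY 7.51 t 20.55 w 0.08574073431966475
```

```bash
python3 -m jog '[{"linear":[0.05,-0.06,0],"roll":-0.07},{"linear":[0,0,0.2],"roll":0},{"linear":[0,0,0.3],"roll":0},{"linear":[0,0,0.4],"roll":0},{"linear":[0,0,0.3],"roll":0},{"linear":[0,0,0.3],"roll":0},{"linear":[0,0,0.2],"roll":0},{"linear":[0,0,0],"roll":0}]' | grep -E "pos|ft|width"; python3 -m jog '[{"linear":[0,0,0.2],"roll":0},{"linear":[0,0,0.25],"roll":0},{"linear":[0,0,0.3],"roll":0},{"linear":[0,0,0.3],"roll":0},{"linear":[0,0,0.3],"roll":0},{"linear":[0,0,0.2],"roll":0},{"linear":[0,0,0.1],"roll":0},{"linear":[0,0,0],"roll":0},{"linear":[0,0,0],"roll":0}]' | grep -E "pos|ft|width"
```

```text
position: [0.5729, 0.2695, 0.1793]
ft_force: [0.3, -0.7, -0.9]
grip_width: 0.0858
position: [0.5738, 0.2701, 0.1157]
ft_force: [-0.1, -0.6, -0.7]
grip_width: 0.0854
```

```bash
python3 -m jog '[{"linear":[0,0,0],"roll":0},{"linear":[0,0,0],"roll":0},{"linear":[0,0,0],"roll":0},{"linear":[0,0,0],"roll":0},{"linear":[0,0,0],"roll":0},{"linear":[0,0,0],"roll":0},{"linear":[0,0,0],"roll":0},{"linear":[0,0,0],"roll":0}]' -1 70 | grep -E "pos|ft|width|force"; python3 -m jog '[{"linear":[0,0,-0.2],"roll":0},{"linear":[0,0,-0.4],"roll":0},{"linear":[0,0,-0.5],"roll":0},{"linear":[0,0,-0.5],"roll":0},{"linear":[0,0,-0.5],"roll":0},{"linear":[0,0,-0.6],"roll":0},{"linear":[0,0,-0.6],"roll":0},{"linear":[0,0,-0.6],"roll":0},{"linear":[0,0,-0.6],"roll":0},{"linear":[0,0,-0.6],"roll":0},{"linear":[0,0,-0.4],"roll":0},{"linear":[0,0,0],"roll":0}]' | grep -E "pos|ft|width|force"; python3 -c "
from h import *
go(.5645,-.2185,.335)"
```

```text
position: [0.5742, 0.2702, 0.1164]
ft_force: [1.5, 0.1, 5.2]
grip_width: 0.0533
gripper_force: 73.5
position: [0.574, 0.2702, 0.3386]
ft_force: [1.0, 0.2, -3.4]
grip_width: 0.0536
gripper_force: 74.6
roll 0 lin [-12.07  -1.93   0.07] pos [0.574  0.2702 0.3386] yawY 7.97 t 23.6333 w 0.053627747513584664
```

```bash
python3 -m jog '[{"linear":[-0.1,0,0],"roll":0},{"linear":[-0.3,0,0],"roll":0},{"linear":[-0.5,0,0],"roll":0},{"linear":[-0.7,-0.12,0],"roll":0},{"linear":[-0.7,-0.12,0],"roll":0},{"linear":[-0.7,-0.12,0],"roll":0},{"linear":[-0.7,-0.12,0],"roll":0},{"linear":[-0.7,-0.12,0],"roll":0},{"linear":[-0.7,-0.12,0],"roll":0},{"linear":[-0.7,-0.12,0],"roll":0},{"linear":[-0.7,-0.12,0],"roll":0},{"linear":[-0.7,-0.12,0],"roll":0}]' | grep -E "pos|width"; python3 -m jog '[{"linear":[-0.7,-0.15,0],"roll":0},{"linear":[-0.7,-0.15,0],"roll":0},{"linear":[-0.7,-0.15,0],"roll":0},{"linear":[-0.7,-0.15,0],"roll":0},{"linear":[-0.7,-0.15,0],"roll":0},{"linear":[-0.55,-0.1,0],"roll":0},{"linear":[-0.4,0,0],"roll":0},{"linear":[-0.25,0,0],"roll":0},{"linear":[-0.1,0,0],"roll":0.4},{"linear":[0,0,0],"roll":0.8},{"linear":[0,0,0],"roll":0.8},{"linear":[0,0,0],"roll":0.8}]' | grep -E "pos|width";python3 -m jog '[{"linear":[0,0,0],"roll":0.6},{"linear":[0,0,0],"roll":0.22},{"linear":[0,0,0],"roll":0},{"linear":[0,0,0],"roll":0}]' | grep -E "pos|ft|width|force" ; python3 -c "
from h import *
go(.5645,-.2185,.116,-10.12)"
```

```text
position: [0.5696, -0.0233, 0.3337]
grip_width: 0.0532
position: [0.5637, -0.2156, 0.3346]
grip_width: 0.0537
position: [0.5637, -0.2157, 0.3351]
ft_force: [0.7, -0.0, -4.3]
grip_width: 0.053
gripper_force: 74.6
roll 0.02 lin [-0.07  0.04  5.48] pos [ 0.5637 -0.2157  0.3351] yawY -10.03 t 25.9667 w 0.05304995614385953
```

```bash
python3 -m jog '[{"linear":[-0.07,0.04,0.2],"roll":0},{"linear":[0,0,0.4],"roll":0},{"linear":[0,0,0.5],"roll":0},{"linear":[0,0,0.5],"roll":0},{"linear":[0,0,0.5],"roll":0},{"linear":[0,0,0.3],"roll":0},{"linear":[0,0,0.2],"roll":0},{"linear":[0,0,0],"roll":0}]' | grep -E "pos|ft"; python3 -m jog '[{"linear":[0,0,0.2],"roll":0},{"linear":[0,0,0.25],"roll":0},{"linear":[0,0,0.25],"roll":0},{"linear":[0,0,0.25],"roll":0},{"linear":[0,0,0.25],"roll":0},{"linear":[0,0,0.2],"roll":0},{"linear":[0,0,0],"roll":0}]' | grep -E "pos|ft"; python3 -m jog '[{"linear":[0,0,0.2],"roll":0},{"linear":[0,0,0.25],"roll":0},{"linear":[0,0,0.25],"roll":0},{"linear":[0,0,0.25],"roll":0},{"linear":[0,0,0.2],"roll":0},{"linear":[0,0,0.1],"roll":0},{"linear":[0,0,0],"roll":0}]' | grep -E "pos|ft"; python3 -c "
from h import *
go(.5645,-.2185,.116)"
```

```text
position: [0.5642, -0.2188, 0.2293]
ft_force: [0.4, -0.3, -4.0]
position: [0.564, -0.2187, 0.1732]
ft_force: [0.5, 0.5, -4.5]
position: [0.5643, -0.2188, 0.1242]
ft_force: [-0.5, -0.5, -4.4]
roll 0 lin [0.01 0.   0.2 ] pos [ 0.5643 -0.2188  0.1242] yawY -10.14 t 27.8 w 0.05357370721515344
```

```bash
python3 -m jog '[{"linear":[0,0,0.07],"roll":0},{"linear":[0,0,0.07],"roll":0},{"linear":[0,0,0],"roll":0},{"linear":[0,0,0],"roll":0}]' | grep -E "pos|ft"; python3 -m jog '[{"linear":[0,0,0.05],"roll":0},{"linear":[0,0,0],"roll":0},{"linear":[0,0,0],"roll":0}]' | grep -E "pos|ft"
```

```text
position: [0.5648, -0.2191, 0.12]
ft_force: [0.0, 0.2, -3.3]
position: [0.5647, -0.2191, 0.1178]
ft_force: [0.6, 0.7, -4.6]
```

```bash
python3 -m jog '[{"linear":[0,0,0.05],"roll":0},{"linear":[0,0,0],"roll":0},{"linear":[0,0,0],"roll":0}]' | grep -E "pos|ft"
```

```text
position: [0.565, -0.2192, 0.1164]
ft_force: [-1.3, 0.7, 1.4]
```

```bash
python3 -m jog '[{"linear":[0,0,0],"roll":0},{"linear":[0,0,0],"roll":0},{"linear":[0,0,0],"roll":0},{"linear":[0,0,0],"roll":0},{"linear":[0,0,0],"roll":0},{"linear":[0,0,0],"roll":0},{"linear":[0,0,0],"roll":0},{"linear":[0,0,0],"roll":0}]' 1 | grep -E "ft|width|force"; python3 -m jog '[{"linear":[0,0,-0.15],"roll":0},{"linear":[0,0,-0.3],"roll":0},{"linear":[0,0,-0.5],"roll":0},{"linear":[0,0,-0.6],"roll":0},{"linear":[0,0,-0.6],"roll":0},{"linear":[0,0,-0.6],"roll":0},{"linear":[0,0,-0.4],"roll":0},{"linear":[0,0,-0.2],"roll":0},{"linear":[0,0,0],"roll":-1},{"linear":[0,0,0],"roll":-1},{"linear":[0,0,0],"roll":-1},{"linear":[0,0,0],"roll":-0.6}]' | grep -E "pos|ft|width"; python3 - <<'E'
from h import *
go(.5835,.1990,.249,7.85)
im=optics.get_image("scene")
r=roi["scene"];roi["scene"]=((330,130,100,140),r[1])
m=marks("scene",im)
for k in("red","yellow"):
  for q in m[k]: print(k,q[0],plane("scene",q[1:],.203))
print("hole2", plane("scene",(352.62,256.87),.102))
E
```

```text
ft_force: [0.1, 0.6, 0.4]
grip_width: 0.0859
gripper_force: 0.0
position: [0.5645, -0.219, 0.2494]
ft_force: [0.1, 0.0, 0.0]
grip_width: 0.0858
roll 0.05 lin [1.029e+01 1.900e+00 1.000e-02] pos [ 0.5645 -0.219   0.2494] yawY 8.12 t 30.3 w 0.08581186733709516
red 138.7 [ 0.54945503 -0.28930894  0.203     ]
yellow 137.2 [ 0.56103429 -0.22216708  0.203     ]
hole2 [ 0.56285718 -0.222803    0.102     ]
```

Yellow stands in hole 2. Next is blue.

```bash
python3 -m jog '[{"linear":[0.4,0,0],"roll":0.05},{"linear":[0.7,0.1,0],"roll":0},{"linear":[0.9,0.2,0],"roll":0},{"linear":[0.9,0.2,0],"roll":0},{"linear":[0.9,0.2,0],"roll":0},{"linear":[0.9,0.2,0],"roll":0},{"linear":[0.9,0.2,0],"roll":0},{"linear":[0.9,0.2,0],"roll":0},{"linear":[0.9,0.2,0],"roll":0},{"linear":[0.9,0.2,0],"roll":0},{"linear":[0.8,0.2,0],"roll":0},{"linear":[0.6,0,0],"roll":0}]' | grep -E "pos|ft|width"; python3 -m jog '[{"linear":[0.35,0,0],"roll":0},{"linear":[0.2,0,0],"roll":0},{"linear":[0.05,0,0],"roll":0},{"linear":[0,0,0],"roll":0},{"linear":[0,0,0],"roll":0},{"linear":[0,0,0],"roll":0}]' | grep -E "pos|ft|width"; python3 - <<'E'
from h import *
go(.5835,.1990,.1155,7.85)
E
```

```text
position: [0.5886, 0.1783, 0.2491]
ft_force: [0.5, 0.3, -0.4]
grip_width: 0.0858
position: [0.5857, 0.1981, 0.2499]
ft_force: [0.1, 0.8, 0.9]
grip_width: 0.085
roll -0.07 lin [ 0.03 -0.05  3.36] pos [0.5857 0.1981 0.2499] yawY 7.51 t 31.85 w 0.08502821510314856
```

```bash
python3 -m jog '[{"linear":[0.03,-0.05,0],"roll":-0.07},{"linear":[0,0,0.2],"roll":0},{"linear":[0,0,0.3],"roll":0},{"linear":[0,0,0.4],"roll":0},{"linear":[0,0,0.3],"roll":0},{"linear":[0,0,0.3],"roll":0},{"linear":[0,0,0.2],"roll":0},{"linear":[0,0,0],"roll":0}]' | grep -E "pos|ft|width"; python3 -m jog '[{"linear":[0,0,0.2],"roll":0},{"linear":[0,0,0.25],"roll":0},{"linear":[0,0,0.3],"roll":0},{"linear":[0,0,0.3],"roll":0},{"linear":[0,0,0.3],"roll":0},{"linear":[0,0,0.2],"roll":0},{"linear":[0,0,0.1],"roll":0},{"linear":[0,0,0],"roll":0},{"linear":[0,0,0],"roll":0}]' | grep -E "pos|ft|width"
```

```text
position: [0.5825, 0.1999, 0.1797]
ft_force: [0.6, 0.6, 0.0]
grip_width: 0.0855
position: [0.5835, 0.2003, 0.1162]
ft_force: [-0.2, 0.4, 0.7]
grip_width: 0.0853
```

```bash
python3 -m jog '[{"linear":[0,0,0],"roll":0},{"linear":[0,0,0],"roll":0},{"linear":[0,0,0],"roll":0},{"linear":[0,0,0],"roll":0},{"linear":[0,0,0],"roll":0},{"linear":[0,0,0],"roll":0},{"linear":[0,0,0],"roll":0},{"linear":[0,0,0],"roll":0}]' -1 70 | grep -E "pos|ft|width|force"; python3 -m jog '[{"linear":[0,0,-0.2],"roll":0},{"linear":[0,0,-0.4],"roll":0},{"linear":[0,0,-0.5],"roll":0},{"linear":[0,0,-0.5],"roll":0},{"linear":[0,0,-0.5],"roll":0},{"linear":[0,0,-0.6],"roll":0},{"linear":[0,0,-0.6],"roll":0},{"linear":[0,0,-0.6],"roll":0},{"linear":[0,0,-0.6],"roll":0},{"linear":[0,0,-0.6],"roll":0},{"linear":[0,0,-0.4],"roll":0},{"linear":[0,0,0],"roll":0}]' | grep -E "pos|ft|width|force"; python3 -c "
from h import *
go(.5768,-.1495,.335)"
```

```text
position: [0.5838, 0.2003, 0.1167]
ft_force: [-0.5, 0.3, 5.3]
grip_width: 0.0534
gripper_force: 73.6
position: [0.5836, 0.2004, 0.3389]
ft_force: [-0.4, 0.1, -3.4]
grip_width: 0.0535
gripper_force: 74.7
roll 0 lin [-8.64 -1.38  0.09] pos [0.5836 0.2004 0.3389] yawY 7.97 t 34.9333 w 0.05350855353789263
```

```bash
python3 -m jog '[{"linear":[-0.1,0,0],"roll":0},{"linear":[-0.3,0,0],"roll":0},{"linear":[-0.5,0,0],"roll":0},{"linear":[-0.7,-0.12,0],"roll":0},{"linear":[-0.7,-0.12,0],"roll":0},{"linear":[-0.7,-0.12,0],"roll":0},{"linear":[-0.7,-0.12,0],"roll":0},{"linear":[-0.7,-0.12,0],"roll":0},{"linear":[-0.7,-0.12,0],"roll":0},{"linear":[-0.7,-0.12,0],"roll":0},{"linear":[-0.7,-0.12,0],"roll":0},{"linear":[-0.7,-0.12,0],"roll":0}]' | grep -E "pos|width"; python3 -m jog '[{"linear":[-0.6,-0.1,0],"roll":0},{"linear":[-0.45,-0.1,0],"roll":0},{"linear":[-0.28,-0.1,0],"roll":0},{"linear":[-0.1,0,0],"roll":0.4},{"linear":[0,0,0],"roll":0.8},{"linear":[0,0,0],"roll":0.8},{"linear":[0,0,0],"roll":0.8},{"linear":[0,0,0],"roll":0.6},{"linear":[0,0,0],"roll":0.22},{"linear":[0,0,0],"roll":0},{"linear":[0,0,0],"roll":0}]' | grep -E "pos|ft|width|force" ; python3 -c "
from h import *
go(.5768,-.1495,.116,-10.12)"
```

```text
position: [0.5793, -0.0931, 0.334]
grip_width: 0.053
position: [0.5762, -0.1492, 0.3353]
ft_force: [0.3, 0.2, -4.9]
grip_width: 0.0536
gripper_force: 74.7
roll 0.01 lin [-0.01  0.02  5.48] pos [ 0.5762 -0.1492  0.3353] yawY -10.05 t 36.85 w 0.05362307284402788
```

```bash
python3 -m jog '[{"linear":[-0.01,0.02,0.2],"roll":0},{"linear":[0,0,0.4],"roll":0},{"linear":[0,0,0.5],"roll":0},{"linear":[0,0,0.5],"roll":0},{"linear":[0,0,0.5],"roll":0},{"linear":[0,0,0.3],"roll":0},{"linear":[0,0,0.2],"roll":0},{"linear":[0,0,0],"roll":0}]' | grep -E "pos|ft"; python3 -m jog '[{"linear":[0,0,0.2],"roll":0},{"linear":[0,0,0.25],"roll":0},{"linear":[0,0,0.25],"roll":0},{"linear":[0,0,0.25],"roll":0},{"linear":[0,0,0.25],"roll":0},{"linear":[0,0,0.2],"roll":0},{"linear":[0,0,0],"roll":0}]' | grep -E "pos|ft"; python3 -m jog '[{"linear":[0,0,0.2],"roll":0},{"linear":[0,0,0.25],"roll":0},{"linear":[0,0,0.25],"roll":0},{"linear":[0,0,0.25],"roll":0},{"linear":[0,0,0.2],"roll":0},{"linear":[0,0,0.1],"roll":0},{"linear":[0,0,0],"roll":0}]' | grep -E "pos|ft"; python3 -m jog '[{"linear":[0,0,0.07],"roll":0},{"linear":[0,0,0.07],"roll":0},{"linear":[0,0,0],"roll":0},{"linear":[0,0,0],"roll":0}]' | grep -E "pos|ft"
```

```text
position: [0.5765, -0.1495, 0.2297]
ft_force: [0.5, -0.6, -5.4]
position: [0.5764, -0.1494, 0.1736]
ft_force: [-0.3, -0.0, -4.7]
position: [0.5767, -0.1496, 0.1246]
ft_force: [-0.0, -0.0, -4.4]
position: [0.5772, -0.1498, 0.1204]
ft_force: [-0.8, 0.0, -4.8]
```

```bash
python3 -m jog '[{"linear":[0,0,0.06],"roll":0},{"linear":[0,0,0],"roll":0},{"linear":[0,0,0],"roll":0}]' | grep -E "pos|ft"; python3 -m jog '[{"linear":[0,0,0.04],"roll":0},{"linear":[0,0,0],"roll":0},{"linear":[0,0,0],"roll":0}]' | grep -E "pos|ft"
```

```text
position: [0.5771, -0.1497, 0.1178]
ft_force: [-0.9, -0.2, -4.2]
position: [0.5774, -0.1499, 0.1167]
ft_force: [-0.5, -0.3, 1.3]
```

```bash
python3 -m jog '[{"linear":[0,0,0],"roll":0},{"linear":[0,0,0],"roll":0},{"linear":[0,0,0],"roll":0},{"linear":[0,0,0],"roll":0},{"linear":[0,0,0],"roll":0},{"linear":[0,0,0],"roll":0},{"linear":[0,0,0],"roll":0},{"linear":[0,0,0],"roll":0}]' 1 | grep -E "ft|width|force"; python3 -m jog '[{"linear":[0,0,-0.15],"roll":0},{"linear":[0,0,-0.3],"roll":0},{"linear":[0,0,-0.5],"roll":0},{"linear":[0,0,-0.6],"roll":0},{"linear":[0,0,-0.6],"roll":0},{"linear":[0,0,-0.6],"roll":0},{"linear":[0,0,-0.4],"roll":0},{"linear":[0,0,-0.2],"roll":0},{"linear":[0,0,0],"roll":-1},{"linear":[0,0,0],"roll":-1},{"linear":[0,0,0],"roll":-1},{"linear":[0,0,0],"roll":-0.6}]' | grep -E "pos|ft|width"; python3 - <<'E'
from h import *
go(.5931,.1298,.249,7.85)
im=optics.get_image("scene")
r=roi["scene"];roi["scene"]=((300,130,130,140),r[1])
m=marks("scene",im)
for k in("red","yellow","blue"):
  for q in m[k]: print(k,q[0],plane("scene",q[1:],.203))
print("hole3", plane("scene",(325.81,241.9),.102))
E
```

```text
ft_force: [0.1, 0.5, -0.3]
grip_width: 0.0854
gripper_force: 0.0
position: [0.5769, -0.1497, 0.2498]
ft_force: [-0.1, 0.3, -0.4]
grip_width: 0.0853
roll 0.05 lin [6.87 1.35 0.02] pos [ 0.5769 -0.1497  0.2498] yawY 8.12 t 41.1833 w 0.08534664125580828
red 119.2 [ 0.54886922 -0.28877581  0.203     ]
yellow 136.1 [ 0.56095551 -0.2222638   0.203     ]
blue 125.0 [ 0.57469159 -0.15727509  0.203     ]
hole3 [ 0.57516146 -0.15409534  0.102     ]
```

Blue stands in hole 3. Next is white.

```bash
python3 -m jog '[{"linear":[0.4,0,0],"roll":0.03},{"linear":[0.7,0.15,0],"roll":0},{"linear":[0.9,0.2,0],"roll":0},{"linear":[0.9,0.2,0],"roll":0},{"linear":[0.9,0.2,0],"roll":0},{"linear":[0.9,0.2,0],"roll":0},{"linear":[0.9,0.2,0],"roll":0},{"linear":[0.6,0.15,0],"roll":0},{"linear":[0.4,0,0],"roll":0},{"linear":[0.2,0,0],"roll":0},{"linear":[0.07,0,0],"roll":0},{"linear":[0,0,0],"roll":0}]' | grep -E "pos|ft|width"; python3 -m jog '[{"linear":[0,0,0],"roll":0},{"linear":[0,0,0],"roll":0},{"linear":[0,0,0],"roll":0}]' | grep -E "pos|ft|width"; python3 - <<'E'
from h import *
go(.5931,.1298,.1155,7.85)
E
```

```text
position: [0.5916, 0.1294, 0.2501]
ft_force: [-0.3, 0.0, -0.3]
grip_width: 0.0854
position: [0.5919, 0.1285, 0.2502]
ft_force: [-0.4, 0.3, -0.4]
grip_width: 0.0856
roll -0.05 lin [0.03 0.03 3.37] pos [0.5919 0.1285 0.2502] yawY 7.62 t 42.4833 w 0.08555606610978098
```

```bash
python3 -m jog '[{"linear":[0.03,0.03,0],"roll":-0.05},{"linear":[0,0,0.2],"roll":0},{"linear":[0,0,0.3],"roll":0},{"linear":[0,0,0.4],"roll":0},{"linear":[0,0,0.3],"roll":0},{"linear":[0,0,0.3],"roll":0},{"linear":[0,0,0.2],"roll":0},{"linear":[0,0,0],"roll":0}]' | grep -E "pos|ft|width"; python3 -m jog '[{"linear":[0,0,0.2],"roll":0},{"linear":[0,0,0.25],"roll":0},{"linear":[0,0,0.3],"roll":0},{"linear":[0,0,0.3],"roll":0},{"linear":[0,0,0.3],"roll":0},{"linear":[0,0,0.2],"roll":0},{"linear":[0,0,0.1],"roll":0},{"linear":[0,0,0],"roll":0},{"linear":[0,0,0],"roll":0}]' | grep -E "pos|ft|width"
```

```text
position: [0.592, 0.1307, 0.1801]
ft_force: [-0.5, 0.1, 1.5]
grip_width: 0.0857
position: [0.593, 0.1309, 0.1165]
ft_force: [0.1, 0.2, 0.2]
grip_width: 0.0855
```

```bash
python3 -m jog '[{"linear":[0,0,0],"roll":0},{"linear":[0,0,0],"roll":0},{"linear":[0,0,0],"roll":0},{"linear":[0,0,0],"roll":0},{"linear":[0,0,0],"roll":0},{"linear":[0,0,0],"roll":0},{"linear":[0,0,0],"roll":0},{"linear":[0,0,0],"roll":0}]' -1 70 | grep -E "pos|ft|width|force"; python3 -m jog '[{"linear":[0,0,-0.2],"roll":0},{"linear":[0,0,-0.4],"roll":0},{"linear":[0,0,-0.5],"roll":0},{"linear":[0,0,-0.5],"roll":0},{"linear":[0,0,-0.5],"roll":0},{"linear":[0,0,-0.6],"roll":0},{"linear":[0,0,-0.6],"roll":0},{"linear":[0,0,-0.6],"roll":0},{"linear":[0,0,-0.6],"roll":0},{"linear":[0,0,-0.6],"roll":0},{"linear":[0,0,-0.4],"roll":0},{"linear":[0,0,0],"roll":0}]' | grep -E "pos|ft|width|force"; python3 -c "
from h import *
go(.589,-.0808,.335)"
```

```text
position: [0.5933, 0.1309, 0.1172]
ft_force: [-1.8, -0.3, 5.9]
grip_width: 0.0538
gripper_force: 73.5
position: [0.5932, 0.1309, 0.3396]
ft_force: [-0.2, 0.2, -3.1]
grip_width: 0.0537
gripper_force: 74.5
roll 0 lin [-5.23 -0.84  0.11] pos [0.5932 0.1309 0.3396] yawY 7.96 t 45.5667 w 0.05365755337726602
```

```bash
python3 -m jog '[{"linear":[-0.1,0,0],"roll":0},{"linear":[-0.3,0,0],"roll":0},{"linear":[-0.5,-0.14,0],"roll":0},{"linear":[-0.7,-0.14,0],"roll":0},{"linear":[-0.7,-0.14,0],"roll":0},{"linear":[-0.7,-0.14,0],"roll":0},{"linear":[-0.7,-0.14,0],"roll":0},{"linear":[-0.6,-0.14,0],"roll":0},{"linear":[-0.45,0,0],"roll":0},{"linear":[-0.3,0,0],"roll":0},{"linear":[-0.13,0,0],"roll":0},{"linear":[-0.05,0,0],"roll":0}]' | grep -E "pos|width"; python3 -m jog '[{"linear":[0,0,0],"roll":0.4},{"linear":[0,0,0],"roll":0.8},{"linear":[0,0,0],"roll":0.8},{"linear":[0,0,0],"roll":0.8},{"linear":[0,0,0],"roll":0.6},{"linear":[0,0,0],"roll":0.22},{"linear":[0,0,0],"roll":0},{"linear":[0,0,0],"roll":0}]' | grep -E "pos|ft|width|force" ; python3 -c "
from h import *
go(.589,-.0808,.116,-10.12)"
```

```text
position: [0.5884, -0.0818, 0.3351]
grip_width: 0.0536
position: [0.5885, -0.0804, 0.3361]
ft_force: [-0.0, 0.1, -3.3]
grip_width: 0.0534
gripper_force: 74.5
roll 0.02 lin [-0.01  0.02  5.5 ] pos [ 0.5885 -0.0804  0.3361] yawY -10.01 t 47.2333 w 0.053414967502331746
```

```bash
python3 -m jog '[{"linear":[-0.01,0.02,0.2],"roll":0},{"linear":[0,0,0.4],"roll":0},{"linear":[0,0,0.5],"roll":0},{"linear":[0,0,0.5],"roll":0},{"linear":[0,0,0.5],"roll":0},{"linear":[0,0,0.3],"roll":0},{"linear":[0,0,0.2],"roll":0},{"linear":[0,0,0],"roll":0}]' | grep -E "pos|ft"; python3 -m jog '[{"linear":[0,0,0.2],"roll":0},{"linear":[0,0,0.25],"roll":0},{"linear":[0,0,0.25],"roll":0},{"linear":[0,0,0.25],"roll":0},{"linear":[0,0,0.25],"roll":0},{"linear":[0,0,0.2],"roll":0},{"linear":[0,0,0],"roll":0}]' | grep -E "pos|ft"; python3 -m jog '[{"linear":[0,0,0.2],"roll":0},{"linear":[0,0,0.25],"roll":0},{"linear":[0,0,0.25],"roll":0},{"linear":[0,0,0.25],"roll":0},{"linear":[0,0,0.2],"roll":0},{"linear":[0,0,0.1],"roll":0},{"linear":[0,0,0],"roll":0}]' | grep -E "pos|ft"; python3 -m jog '[{"linear":[0,0,0.07],"roll":0},{"linear":[0,0,0.07],"roll":0},{"linear":[0,0,0],"roll":0},{"linear":[0,0,0],"roll":0}]' | grep -E "pos|ft"
```

```text
position: [0.5885, -0.0812, 0.2302]
ft_force: [0.1, -0.6, -3.8]
position: [0.5884, -0.0813, 0.174]
ft_force: [-0.6, -0.2, -4.2]
position: [0.5888, -0.0814, 0.125]
ft_force: [-0.4, 0.2, -2.8]
position: [0.5893, -0.0815, 0.1207]
ft_force: [0.6, -0.9, -4.3]
```

```bash
python3 -m jog '[{"linear":[0,0,0.06],"roll":0},{"linear":[0,0,0],"roll":0},{"linear":[0,0,0],"roll":0}]' | grep -E "pos|ft"; python3 -m jog '[{"linear":[0,0,0.04],"roll":0},{"linear":[0,0,0],"roll":0},{"linear":[0,0,0],"roll":0}]' | grep -E "pos|ft"
```

```text
position: [0.5892, -0.0815, 0.1182]
ft_force: [0.4, -0.4, -3.0]
position: [0.5895, -0.0816, 0.1172]
ft_force: [-0.7, 0.2, 2.4]
```

```bash
python3 -m jog '[{"linear":[0,0,0],"roll":0},{"linear":[0,0,0],"roll":0},{"linear":[0,0,0],"roll":0},{"linear":[0,0,0],"roll":0},{"linear":[0,0,0],"roll":0},{"linear":[0,0,0],"roll":0},{"linear":[0,0,0],"roll":0},{"linear":[0,0,0],"roll":0}]' 1 | grep -E "ft|width|force"; python3 -m jog '[{"linear":[0,0,-0.15],"roll":0},{"linear":[0,0,-0.3],"roll":0},{"linear":[0,0,-0.5],"roll":0},{"linear":[0,0,-0.6],"roll":0},{"linear":[0,0,-0.6],"roll":0},{"linear":[0,0,-0.6],"roll":0},{"linear":[0,0,-0.6],"roll":0},{"linear":[0,0,-0.4],"roll":0},{"linear":[0,0,-0.2],"roll":0},{"linear":[0,0,0],"roll":0},{"linear":[0,0,0],"roll":0}]' | grep -E "pos|ft|width"; python3 - <<'E'
from h import *
im=optics.get_image("scene")
r=roi["scene"];roi["scene"]=((280,130,150,140),r[1])
m=marks("scene",im)
for k in m:
  for q in m[k]: print(k,q[0],plane("scene",q[1:],.203))
for p in((381.1,272.8),(352.62,256.87),(325.81,241.9),(300.57,227.82)): print("hole",plane("scene",p,.102))
E
```

```text
ft_force: [0.1, 0.2, -0.6]
grip_width: 0.0855
gripper_force: 0.0
position: [0.589, -0.0814, 0.274]
ft_force: [-0.1, 0.2, -0.7]
grip_width: 0.0853
red 102.9 [ 0.54965538 -0.29026417  0.203     ]
yellow 135.2 [ 0.56094566 -0.22224654  0.203     ]
yellow 11.7 [ 0.39399503 -0.1417787   0.203     ]
blue 123.7 [ 0.57460342 -0.15693249  0.203     ]
white 530.6 [ 0.45039245 -0.16082629  0.203     ]
white 74.4 [ 0.58794227 -0.08679411  0.203     ]
white 65.5 [ 0.49178517 -0.33570066  0.203     ]
hole [ 0.55051887 -0.29133155  0.102     ]
hole [ 0.56285718 -0.222803    0.102     ]
hole [ 0.57516146 -0.15409534  0.102     ]
hole [ 0.58744239 -0.0853213   0.102     ]
```

All four marks lie within about 3 mm of their holes at standing height, and the gripper is clear, so I'm handing the job in.

```bash
python3 -c "
from rig import env
print(env.observe()['time_s'], env.close_job())"
```

```text
the job is handed in; nothing more can be done
51.5333 None
```

The job is handed in at 51.5 s: red, yellow, blue and white stand neck-down in bath holes 1 to 4, each with its paint mark within about 3 mm of its hole in the last scene image; the hand-in call gave no verdict.

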